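# Push wedged test plugs into the tester's drawer

### The job

Three to five orange test plugs are wedged at the bottom of the clear tipping tubes on the loading unit. Tip each tube that holds a plug upright and push its plug down with the push rod, so that every plug drops into the open drawer below, then push the drawer fully home until it seats at its detent. At the end all tubes lean right back towards the unit's front as at the start, ready for reloading, the push rod stands in its stand again, and the other things on the table are where they were.

Things in the scene. Friction and masses are not known exactly. Their poses are not given: they have to be found in the camera images.
- unit_frame (a point): Frame of the fixed loading unit, a low white box 205 mm deep (x from -65 to +140), 314 mm wide and 61 mm high, with a clear deck; its rear part (x beyond +62) is 105 mm high. Origin on the table under the middle of the row of five tubes; x points from the unit's front to its rear (away from the robot, give or take its yaw), y along the row, z up.
- drawer (a joint): Drawer of the unit, m: 0 = home (front panel against the unit's front), grows as it is drawn out along the unit's -x; at most 0.082. It rubs with about 1 N; a spring detent has to be overcome (about 5 N more) over the last 11 mm and then holds it home against the stop.
- drawer_handle (a point): Middle of the drawer's bar handle, a steel bar along the unit's y, 110 mm long and about 10 mm thick, 35 mm in front of the black front panel and 30 mm above the table. It moves with the drawer. The panel is 310 mm wide, from 5 to 53 mm above the table.
- drawer_tray (a point): Centre of the drawer's inner floor, axes as the unit's, moves with the drawer. Inside, the tray is 175 mm (x) by 264 mm (y), its walls 32 mm high; the floor is 10 mm above the table. When the drawer is drawn out the tray lies under the tubes and also sticks out in front of the unit; a plug lying in it has its centre about 9 mm above the floor.
- push_rod: Push rod. Origin on its axis at the underside of its black collar, z up towards the handle. Below: steel shaft 9 mm diameter, round-ended, reaching 80 mm down. Above: collar 32 mm diameter, 5 mm high; blue handle 14 mm diameter from 5 to 55 mm; black cap 19 mm diameter from 55 to 61 mm, which keeps it from dropping out of loose fingers. 80 g. It starts upright in its stand, collar on the rim.
- rod_stand: Loose stand of the push rod, 700 g. Origin under its centre. Round foot 84 mm diameter, 6 mm high; upright tube 30 mm outside, 17 mm bore, rim 88 mm above the table.
- tube1 (a joint): Tipping tube 1, at y = -108 mm in the unit's frame, hinged about the unit's y axis at x = 0, 96 mm above the table, rad: 0 = as it starts, mouth leaning 0.42 rad towards the unit's front (-x); 0.42 = upright, at its stop. The hinge is stiff (0.05 N m) and stays where it is left.
- tube1_mouth (a point): Centre of the mouth (blue ring) of tube 1; z along the tube, out of the mouth. Clear tube open at both ends, 28 mm outside, 21 mm bore; mouth 55 mm above the hinge, lower end 30 mm below it, over a hole in the deck when upright. Side posts beside it reach 108 mm above the table.
- plug1: Orange round-ended plug, 18 mm diameter, 30 mm long, about 40 g; origin at its centre, z along it. If present it starts wedged at the bottom of the tube of its number, its top 50 mm below the mouth, on two sprung catches that leave a 12 mm gap. About 5 to 12 N drives it out; it drops once its top is some 75 mm below the mouth (the rod's collar stops at 80).
- tube2 (a joint): Tipping tube 2, at y = -54 mm in the unit's frame, hinged about the unit's y axis at x = 0, 96 mm above the table, rad: 0 = as it starts, mouth leaning 0.42 rad towards the unit's front (-x); 0.42 = upright, at its stop. The hinge is stiff (0.05 N m) and stays where it is left.
- tube2_mouth (a point): Centre of the mouth (blue ring) of tube 2; z along the tube, out of the mouth. Clear tube open at both ends, 28 mm outside, 21 mm bore; mouth 55 mm above the hinge, lower end 30 mm below it, over a hole in the deck when upright. Side posts beside it reach 108 mm above the table.
- plug2: Orange round-ended plug, 18 mm diameter, 30 mm long, about 40 g; origin at its centre, z along it. If present it starts wedged at the bottom of the tube of its number, its top 50 mm below the mouth, on two sprung catches that leave a 12 mm gap. About 5 to 12 N drives it out; it drops once its top is some 75 mm below the mouth (the rod's collar stops at 80).
- tube3 (a joint): Tipping tube 3, at y = 0 mm in the unit's frame, hinged about the unit's y axis at x = 0, 96 mm above the table, rad: 0 = as it starts, mouth leaning 0.42 rad towards the unit's front (-x); 0.42 = upright, at its stop. The hinge is stiff (0.05 N m) and stays where it is left.
- tube3_mouth (a point): Centre of the mouth (blue ring) of tube 3; z along the tube, out of the mouth. Clear tube open at both ends, 28 mm outside, 21 mm bore; mouth 55 mm above the hinge, lower end 30 mm below it, over a hole in the deck when upright. Side posts beside it reach 108 mm above the table.
- plug3: Orange round-ended plug, 18 mm diameter, 30 mm long, about 40 g; origin at its centre, z along it. If present it starts wedged at the bottom of the tube of its number, its top 50 mm below the mouth, on two sprung catches that leave a 12 mm gap. About 5 to 12 N drives it out; it drops once its top is some 75 mm below the mouth (the rod's collar stops at 80).
- tube4 (a joint): Tipping tube 4, at y = 54 mm in the unit's frame, hinged about the unit's y axis at x = 0, 96 mm above the table, rad: 0 = as it starts, mouth leaning 0.42 rad towards the unit's front (-x); 0.42 = upright, at its stop. The hinge is stiff (0.05 N m) and stays where it is left.
- tube4_mouth (a point): Centre of the mouth (blue ring) of tube 4; z along the tube, out of the mouth. Clear tube open at both ends, 28 mm outside, 21 mm bore; mouth 55 mm above the hinge, lower end 30 mm below it, over a hole in the deck when upright. Side posts beside it reach 108 mm above the table.
- plug4: Orange round-ended plug, 18 mm diameter, 30 mm long, about 40 g; origin at its centre, z along it. If present it starts wedged at the bottom of the tube of its number, its top 50 mm below the mouth, on two sprung catches that leave a 12 mm gap. About 5 to 12 N drives it out; it drops once its top is some 75 mm below the mouth (the rod's collar stops at 80).
- tube5 (a joint): Tipping tube 5, at y = 108 mm in the unit's frame, hinged about the unit's y axis at x = 0, 96 mm above the table, rad: 0 = as it starts, mouth leaning 0.42 rad towards the unit's front (-x); 0.42 = upright, at its stop. The hinge is stiff (0.05 N m) and stays where it is left.
- tube5_mouth (a point): Centre of the mouth (blue ring) of tube 5; z along the tube, out of the mouth. Clear tube open at both ends, 28 mm outside, 21 mm bore; mouth 55 mm above the hinge, lower end 30 mm below it, over a hole in the deck when upright. Side posts beside it reach 108 mm above the table.
- plug5: Orange round-ended plug, 18 mm diameter, 30 mm long, about 40 g; origin at its centre, z along it. If present it starts wedged at the bottom of the tube of its number, its top 50 mm below the mouth, on two sprung catches that leave a 12 mm gap. About 5 to 12 N drives it out; it drops once its top is some 75 mm below the mouth (the rod's collar stops at 80).
- ref_disc: Bystander: steel reference disc, 64 mm diameter, 12 mm high. Origin under its centre.
- ref_disc2: Bystander: brass reference disc, 48 mm diameter, 16 mm high. Origin under its centre.
- jar: Bystander: jar, 56 mm diameter, 60 mm high. Origin under its centre.
There are look-alikes about, which are no part of the job. What is shaped like the rod_stand but turquoise or yellow is not meant. Several things have the shape of the push_rod; the one meant has the colours described above.

How it is judged:
By the outcome, as a careful person would: the job done as asked, in the order asked, and still so for the second after the job is handed in, with the robot touching nothing.
Of plug1, plug2, plug3, plug4, plug5 only 3 to 5 are there at a start; the rules pass over those that are not, and their reading is None.
At some moment in a run one of rod_stand may be knocked a few centimetres aside while the robot is not near it.
Once in a run the grip may slacken for a moment while it holds something.
It also fails if it takes over 210 s, if anything falls off the work surface, if the arm or the gripper's body presses on something with over 40 N, if the wrist force passes 120 N, or if a joint passes its speed limit or range.

### The arm

A 6-joint arm with a two-finger parallel gripper is mounted at the origin on the work surface. World frame = base frame: x ahead of the robot, y to its left, z up, the work surface at z = 0. Lengths are in mm, angles in degrees, forces in N, time in s.
With the tool pointing down it reaches from about 350 to 850 mm from the base axis. Payload 8.1 kg.
Tool frame: the origin (TCP) lies midway between the tips of the shut fingers; the grasp point (between the pads) lies 19 mm behind it (r.grasp_offset is the distance from the TCP to the grasp point, in mm); z points along the fingers, x is the direction in which the jaws open and shut, and the axes are right-handed (so a half turn about z gives the same grasp; the last joint's range is limited). The gripper opens to 85 mm and grips with 20 to 120 N. Pads are 22 mm wide; open, the fingers measure 114 mm over their backs; the gripper's body (76 mm by 85 mm) begins 54 mm behind the grasp point. The pads swing forward as they close: fully open they stand 13 mm farther back than shut.
Start: joints at [67.586, 7.471, 85.268, -0, 87.261, -4.893], TCP at [180.612, 572.175, 231.292] pointing down, gripper open.
Joint ranges: [-169.43, 169.43], [-51.17, 129.36], [1.28, 143.12], [-76.62, 256.62], [0, 156.53], [-152.29, 152.29]. Speed limits (degrees/s): [136.94, 136.94, 159.86, 180, 180, 180].

### API

Orientations are given as [roll, pitch, yaw] about the fixed x, y, z axes, in that order (R = Rz(yaw) Ry(pitch) Rx(roll)).
In Python, from bench import r, optics, hand_in gives the robot as it stands.
- The arm moves only by the shell command python3 -m pendant 'ROWS' [FORCE]. ROWS is JSON, a list of rows, each a list of 5 numbers: the opening, from 0 (shut) to 1 (fully open), then the shift along the tool's x, y, z in mm, then the turn about the tool's z in degrees. A call has 1 to 10 rows; each row shifts and turns the commanded pose from where the row before left it, along the tool's axes as they then stand; what a row does not reach is not made up. A row lasts 1/10 s, in which the tool goes at most 50 mm and 8.59 degrees, less where a joint would pass 70% of its speed; a pose out of reach is approached as far as the arm can. A call with a gripper value outside its range is refused whole. The fingers move at their own pace and stop on an object; FORCE is the grip in N (left out, the last holds). Time passes only in rows, so rows that do not move let the fingers close. It gives the time, the measured TCP pose, the force and the opening at its end, in the units of the state.
- r.sense(): the state, without advancing time (a new reading comes with each control period).
- optics.snapshot(name): name is "scene" or "side" or "wrist"; returns (picture, depth): 480x640x3 uint8, blue, green, red; 480x640 float32, mm along the optical axis (not along the pixel's ray), 0 where there is no reading.
- optics.camera_params(name): a dict with "camera_matrix" (3x3 intrinsics, pixels), "k1" (the pictures are not rectified: a ray, as slopes to the right and down, at radius r is drawn at 1 + k1 r^2 times it, then the intrinsics apply), "eye" and "orientation" of the camera in the world. Camera axes: x right, y down, z forward; pixel columns grow to the right and rows downward; lengths in mm; the calibration is good to about 2 mm. A picture is of the moment at which its call begins: read the wrist's pose just before it. camera_params takes no time and is no camera call; for the wrist camera it gives the pose at the moment of the call.
- hand_in(): hands the job in, once; it reports no verdict.
Trained networks look in the newest picture that a camera, given by its name, has taken for a name from the list of things; names that differ only in an ending like _2 or _b are one class to them, and where a whole thing is asked for, a point or a joint stands for the part that bears it (a point fixed in the world has none). Each returns a list of dicts, best first, with "score" (0 to 1); they miss things now and then, are a little off and sometimes report something else, mostly with a low value. They report only what shows in the picture. A call takes as long as a camera call. They do not tell look-alikes from the thing itself.
- optics.search_frame(camera, query): "at" ([x, y, z] in mm, in world coordinates, good to about 4 mm: the middle of the surface that is visible of it).
The state is a dict: "time": time; "joint_pos": joint angles; "qd": joint speeds; "joint_efforts": joint torques, N m; "tool_pos": TCP position; "tcp_rot": TCP orientation; "ft_force": force on the tool from outside, world axes, zero at the start; "wrist_torque": the same for the moment, N m; "finger_gap": finger opening in mm.
Only numpy, scipy, OpenCV 4.12 (cv2) and the standard library are available. Lean on these libraries where they do the work, as an engineer would, in place of code of your own. Each camera call takes 0.05 s, during which the arm holds its last target. There are 200 camera calls.

## Working session

There is one attempt and no reset: what is moved stays moved. The work goes in short steps, Python scripts to look and compute and a shell command to move; the robot and the scene stay as the last step left them, time stands still between calls to the robot, and variables do not carry over. Pictures are saved under pics/ and viewed, about 12 in all and at most 16, crops included, and the job is handed in when it is done.

```bash
ls; mkdir -p pics; cat > h.py <<'E'
import numpy as np, cv2
from bench import r, optics
from scipy.spatial.transform import Rotation as R
def cam(n):
    p=optics.camera_params(n); return p
def rot(p):
    o=np.array(p['orientation'],float)
    return o if o.shape==(3,3) else R.from_euler('xyz',o,degrees=True).as_matrix()
def rays(p,uv):
    K=np.array(p['camera_matrix']); uv=np.atleast_2d(np.array(uv,float))
    d=np.array([p['k1'],0,0,0,0],float)
    n=cv2.undistortPoints(uv[:,None],K,d)[:,0]
    return np.c_[n,np.ones(len(n))]
def at_z(p,uv,z):
    d=rays(p,uv)@rot(p).T; e=np.array(p['eye'],float)
    return e+d*((z-e[2])/d[:,2])[:,None]
def at_d(p,uv,dep):
    return np.array(p['eye'])+(rays(p,uv)*np.atleast_1d(dep)[:,None])@rot(p).T
def proj(p,X):
    c=(np.atleast_2d(X)-np.array(p['eye']))@rot(p); s=c[:,:2]/c[:,2:]
    s=s*(1+p['k1']*(s**2).sum(1,keepdims=True)); K=np.array(p['camera_matrix'])
    return s@K[:2,:2].T+K[:2,2]
def snap(n,f=None):
    p=optics.camera_params(n); im,d=optics.snapshot(n)
    if f: cv2.imwrite('pics/'+f+'.png',im)
    np.savez('/tmp/'+n+'.npz',im=im,d=d); return p,im,d
E
python3 - <<'E'
from h import *
print(r.sense())
for n in('scene','side'):
    p,im,d=snap(n,n+'0'); print(n,p)
    for q in ['unit_frame','push_rod','rod_stand','drawer_handle','drawer_tray','tube1_mouth','plug1','ref_disc','ref_disc2','jar']:
        print(q,[(np.round(x['at']).tolist(),round(x['score'],2)) for x in optics.search_frame(n,q)])
E
```

```text
pics
{'time': 0.0, 'joint_pos': array([ 6.75864137e+01,  7.51643250e+00,  8.53302809e+01,  1.50039077e-03,
        8.72604730e+01, -4.89282045e+00]), 'qd': array([ 0.04302507,  0.04417968, -0.00283502, -0.06657732, -0.01205083,
        0.01348883]), 'joint_efforts': array([-3.70268936e-04, -5.69402575e+01, -5.00543869e+01, -1.00783095e-04,
        1.43653736e-02,  5.11956489e-05]), 'tool_pos': array([180.38712302, 571.66373587, 230.22101727]), 'tcp_rot': array([-1.79989365e+02,  1.06667952e-01,  7.24791710e+01]), 'ft_force': array([-0.3702156 , -0.37290071,  0.900694  ]), 'wrist_torque': array([-0.01074135, -0.02842483,  0.01759581]), 'finger_gap': 85.61062543552435}
scene {'camera_matrix': array([[591.14539353,   0.        , 331.71411124],
       [  0.        , 591.14539353, 237.29787794],
       [  0.        ,   0.        ,   1.        ]]), 'k1': 0.06756243457578409, 'eye': array([1380.21774643,  154.59338391,  958.31294671]), 'orientation': array([-134.32124898,    0.33802223,  100.90570456])}
unit_frame [([701.0, -41.0, 85.0], 0.67), ([492.0, -34.0, 30.0], 0.64)]
push_rod [([489.
[... 921 characters left out ...]
03017])}
unit_frame [([608.0, -84.0, 61.0], 0.69)]
push_rod [([513.0, 325.0, 110.0], 0.69), ([612.0, -54.0, 132.0], 0.62), ([607.0, -104.0, 130.0], 0.53), ([481.0, 203.0, 85.0], 0.51)]
rod_stand [([379.0, 196.0, 7.0], 0.81), ([382.0, 339.0, 6.0], 0.66), ([502.0, 313.0, 14.0], 0.55), ([618.0, 54.0, 131.0], 0.24)]
drawer_handle [([530.0, -42.0, 16.0], 0.69)]
drawer_tray [([526.0, -48.0, 10.0], 0.79)]
tube1_mouth [([608.0, -160.0, 126.0], 0.67)]
plug1 []
ref_disc [([517.0, -377.0, 18.0], 0.88), ([606.0, -160.0, 126.0], 0.61), ([432.0, -352.0, 15.0], 0.57)]
ref_disc2 [([517.0, -377.0, 18.0], 0.88), ([606.0, -160.0, 126.0], 0.61), ([432.0, -352.0, 15.0], 0.57)]
jar [([588.0, -344.0, 44.0], 0.69)]
```

View pics/scene0.png

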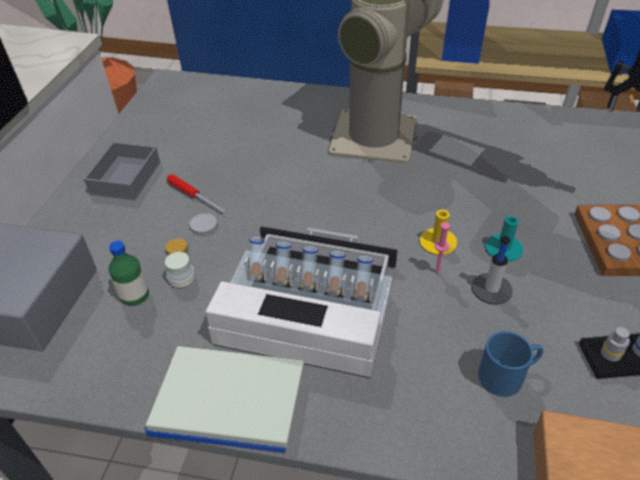

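View pics/side0.png

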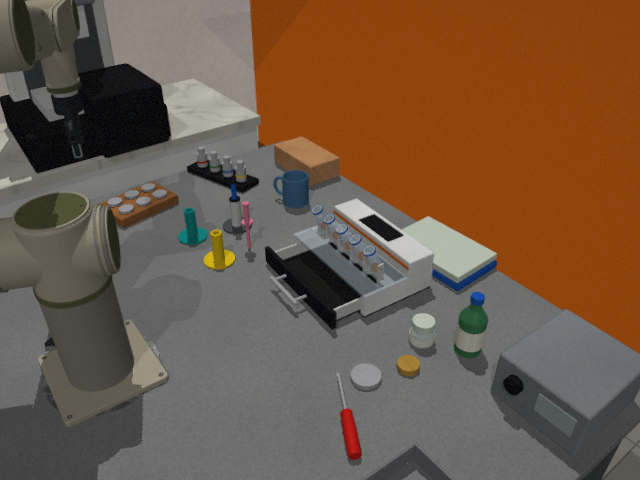

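The blue-handled push rod stands in the dark grey stand (scene ~(497,265), side ~(235,205)). The yellow and turquoise stands and the pink rod are decoys. The drawer is drawn out, and I can't yet tell which tubes hold plugs, so I'll enlarge them.

```bash
python3 - <<'E'
from h import *
a=np.load('/tmp/scene.npz'); b=np.load('/tmp/side.npz')
c=cv2.resize(a['im'][220:310,225:405],None,fx=4.4,fy=4.4,interpolation=3)[:300,:790]
c=cv2.resize(a['im'][228:308,235:395],(780,300),interpolation=3)
d=cv2.resize(b['im'][195:295,295:395+60],(480,300),interpolation=3)
o=np.zeros((600,780,3),np.uint8); o[:300]=c; o[300:,:480]=d; cv2.imwrite('pics/c1.png',o)
p=cam('wrist'); T=R.from_euler('xyz',r.sense()['tcp_rot'],degrees=True).as_matrix()
print(p, 'cam in tool',T.T@(np.array(p['eye'])-r.sense()['tool_pos']), T.T@rot(p))
# panel black top edge ends, scene/side, at z=53
S=cam('scene');D=cam('side')
print(at_z(S,[[262,231],[395,258]],53)); print(at_z(D,[[267,250],[335,319]],53))
# rear box top corners z=105
print(at_z(S,[[212,302],[375,339]],105))
E
```

```text
{'camera_matrix': array([[415.27729031,   0.        , 316.74474488],
       [  0.        , 415.27729031, 235.67082153],
       [  0.        ,   0.        ,   1.        ]]), 'k1': -0.005062278945905723, 'eye': array([110.6542088 , 593.82835388, 374.70802592]), 'orientation': array([1.62937986e+02, 1.28448648e-02, 7.24138765e+01])} cam in tool [  -0.39855384  -73.23023993 -143.44792285] [[ 9.99999315e-01 -1.06312187e-03 -4.89917467e-04]
 [ 1.16008052e-03  9.55979586e-01  2.93430887e-01]
 [ 1.56398304e-04 -2.93431254e-01  9.55980164e-01]]
[[ 479.63259579 -181.7127177    53.        ]
 [ 507.89643521  117.23358648   53.        ]]
[[ 479.50941476   99.91113724   53.        ]
 [ 459.62776662 -209.6062587    53.        ]]
[[ 732.514609   -201.45733714  105.        ]
 [ 759.70875923  107.15220816  105.        ]]
```

View pics/c1.png

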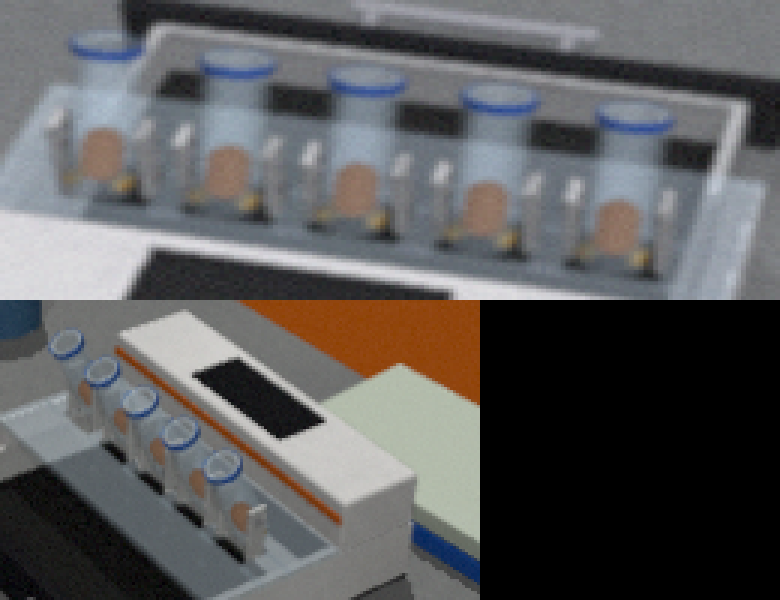

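All five tubes hold a plug. First move is to hover in front of the rod for a close look.

```bash
cat >> h.py <<'E'
def delta(xyz=None,yaw=None):
    """remaining shift in tool axes (of the final yaw kept=current) and turn"""
    s=r.sense(); T=R.from_euler('xyz',s['tcp_rot'],degrees=True).as_matrix()
    o=[]
    if xyz is not None: o.append(np.round(T.T@(np.array(xyz)-s['tool_pos']),1).tolist())
    if yaw is not None: o.append(round(s['tcp_rot'][2]-yaw,2))
    return o
E
python3 -m pendant '[[1,-16,31,-9,0],[1,-16,31,-9,0],[1,-16,31,-9,0],[1,-16,31,-9,-2],[1,-16,31,-9,-2],[1,-16,31,-9,-2],[1,-17,32,-9,-2],[1,-17,32,-9,-2],[1,-17,32,-9,-2],[1,0,0,0,0]]'
python3 -m pendant '[[1,0,0,0,0],[1,0,0,0,0]]'
python3 - <<'E'
from h import *
print(r.sense()['tool_pos'],r.sense()['tcp_rot'])
p,im,d=snap('wrist','w1')
for q in ['push_rod','rod_stand']: print(q,[(np.round(x['at']).tolist(),round(x['score'],2)) for x in optics.search_frame('wrist',q)])
E
```

```text
time: 2.1
tool_pos: [421.3, 358.7, 313.8]
tcp_rot: [179.8, -0.0, 84.3]
ft_force: [-1.2, 0.9, -0.3]
finger_gap: 85.2
time: 2.3
tool_pos: [417.1, 361.6, 311.9]
tcp_rot: [-180.0, 0.0, 84.5]
ft_force: [0.2, 0.3, 0.5]
finger_gap: 85.7
[417.10530148 361.55317496 311.92829189] [-1.79957316e+02  5.70027028e-03  8.44841891e+01]
push_rod [([508.0, 323.0, 110.0], 0.9), ([482.0, 209.0, 90.0], 0.77)]
rod_stand [([501.0, 330.0, 6.0], 0.95), ([378.0, 353.0, 4.0], 0.91), ([385.0, 212.0, 8.0], 0.57)]
```

View pics/w1.png

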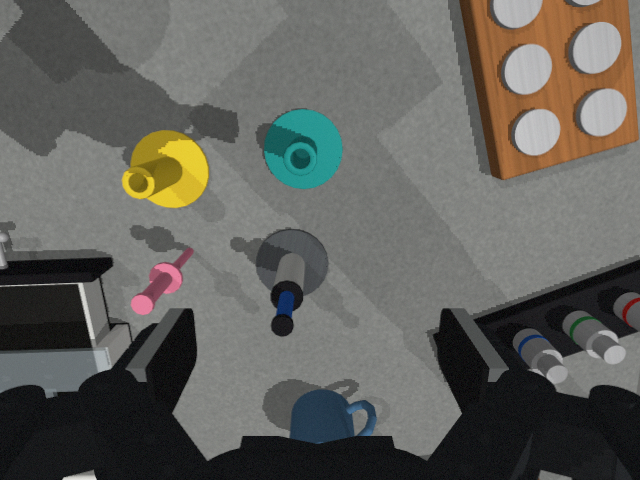

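The wrist view shows the rod (collar ~(287,293), cap (283,325)) in the grey stand, with the pink look-alike at (160,280) to its left. Next I'll go over the unit.

```bash
python3 -m pendant '[[1,-40,14,0,0],[1,-40,14,0,0],[1,-40,14,0,0],[1,-40,14,0,0],[1,-40,14,0,0],[1,-40,14,0,0],[1,-40,14,0,0],[1,-40,14,0,0],[1,-40,14,0,0],[1,-34,14,0,0]]'
python3 -m pendant '[[1,0,0,0,0],[1,0,0,0,0],[1,0,0,0,0]]'
python3 - <<'E'
from h import *
a=np.load('/tmp/wrist.npz')
p,im,d=snap('wrist','w2')
hsv=cv2.cvtColor(im,cv2.COLOR_BGR2HSV)
m=cv2.inRange(hsv,(105,140,80),(125,255,255))
n,l,st,c=cv2.connectedComponentsWithStats(m)
for i in range(1,n):
    if st[i,4]>40:
        b=[(st[i,0]+st[i,2]/2),(st[i,1]+st[i,3]/2)]
        print(st[i],np.round(b),np.round(at_z(p,[b],146),1))
print(r.sense()['tool_pos'],r.sense()['tcp_rot'])
E
```

```text
time: 3.45
tool_pos: [519.2, -45.8, 312.3]
tcp_rot: [180.0, 0.0, 84.5]
ft_force: [0.9, 0.2, 1.1]
finger_gap: 85.3
time: 3.75
tool_pos: [519.1, -43.4, 312.2]
tcp_rot: [-180.0, -0.0, 84.5]
ft_force: [-0.3, 0.1, -0.4]
finger_gap: 85.0
[439 287  19  25  59] [448. 300.] [[605.3  55.9 146. ]]
[374 289  32  24  58] [390. 301.] [[602.    8.1 146. ]]
[309 291  33  15  59] [326. 298.] [[594.7 -44.3 146. ]]
[255 294  24  28  53] [267. 308.] [[598.6 -93.1 146. ]]
[196 296  19  35  74] [206. 314.] [[ 598.7 -144.4  146. ]]
[519.0865514  -43.17619495 312.32618583] [-1.79998093e+02 -1.75616031e-02  8.45769488e+01]
```

View pics/w2.png

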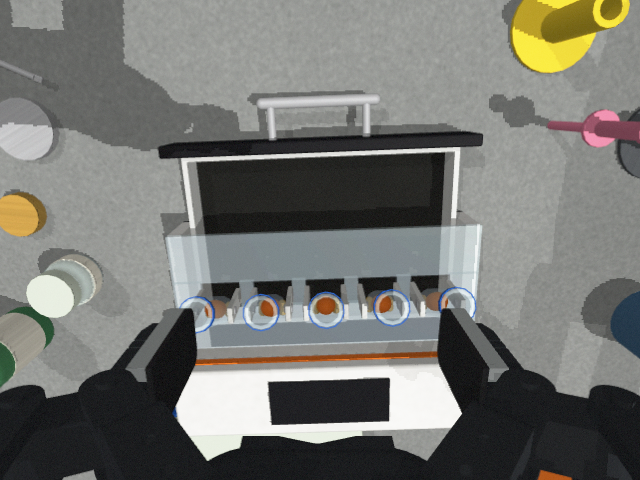

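All five rings show at about (196,315), (261,312), (326,309), (391,307) and (458,304), each with an orange plug. I'll fit the unit's pose, with height left free as a check.

```bash
python3 - <<'E'
from h import *
from scipy.optimize import least_squares
p=cam('wrist'); im=np.load('/tmp/wrist.npz')['im']
px=np.array([[196,315],[261,312],[326,309],[391,307],[458,304]],float)
hsv=cv2.cvtColor(im,cv2.COLOR_BGR2HSV); m=cv2.inRange(hsv,(100,90,60),(128,255,255))
ys,xs=np.nonzero(m); ref=[]
for q in px:
    k=(abs(np.hypot(xs-q[0],ys-q[1])-18)<5)
    e=cv2.fitEllipse(np.c_[xs[k],ys[k]].astype(np.float32)); ref.append(e[0]); print(np.round(e[0],1),np.round(e[1],1),k.sum())
ref=np.array(ref)
Y=np.array([-108,-54,0,54,108.])
def f(v):
    c,s=np.cos(v[2]),np.sin(v[2]); X=np.c_[v[0]-s*Y,v[1]+c*Y,np.full(5,v[3])]
    return (proj(p,X)-ref).ravel()
o=least_squares(f,[600,-45,-.09,146]); v=o.x; print(v,np.degrees(v[2]),o.cost, o.fun.round(1))
# unit origin: mouths at ux=-22.4
o2=least_squares(lambda w:f([*w,146.2]),v[:3]);v=o2.x
c,s=np.cos(v[2]),np.sin(v[2]); print('mouth3',v,np.degrees(v[2]),'unit',v[0]+22.4*c,v[1]+22.4*s, 'rms',np.sqrt((o2.fun**2).mean()))
print('handle',at_z(p,[[318,101]],30),'panel',at_z(p,[[163,150],[480,136]],53))
# rod from w1 pose
s=np.array([417.1,361.55,311.93]);T=R.from_euler('xyz',[-179.957,0,84.48],degrees=True).as_matrix()
sn=r.sense();T2=R.from_euler('xyz',sn['tcp_rot'],degrees=True).as_matrix()
q=dict(p); q['eye']=s+T@(T2.T@(np.array(p['eye'])-sn['tool_pos'])); 
Rw=T@T2.T@rot(p); q['orientation']=Rw
print('rod cap',at_z(q,[[283,325]],149),'collar',at_z(q,[[287,292]],93),'foot',at_z(q,[[292,263]],6))
E
```

```text
[195.6 314.3] [35.1 36.2] 136
[260.5 312.1] [35.3 36.2] 165
[325.8 309.8] [35.1 36.1] 177
[391.5 307.4] [35.3 36.4] 174
[457.1 305. ] [35.3 36.9] 127
[ 6.04870336e+02 -4.47156764e+01 -5.65249003e-02  1.46253545e+02] -3.2386382217770397 0.011806529808217368 [-0.1  0.1  0.1 -0.   0.1 -0.1 -0.  -0.  -0.   0. ]
mouth3 [ 6.04896771e+02 -4.47168173e+01 -5.65250280e-02] -3.238645542328051 unit 627.2609961345923 -45.98230377527099 rms 0.04988577334506384
handle [[439.30886182 -35.12880269  30.        ]] panel [[ 469.77590002 -186.76458731   53.        ]
 [ 485.60897974  114.30658892   53.        ]]
rod cap [[511.53859159 323.40017032 149.        ]] collar [[507.56318241 323.32536188  93.        ]] foot [[511.05874257 322.70037153   6.        ]]
```

Model fit is excellent (height free gives 146.25 against 146.2; residual 0.05 px). The unit is at (627.3, -46.0) with yaw -3.24°. Now I'll tip the tubes in pairs, using fingers ±27 mm apart.

```bash
cat >> h.py <<'E'
U=np.array([627.26,-45.98]); PSI=np.radians(-3.239)
RU=np.array([[np.cos(PSI),-np.sin(PSI)],[np.sin(PSI),np.cos(PSI)]])
def unit():
    s=r.sense(); u=RU.T@(s['tool_pos'][:2]-U)
    print('unit x %.1f y %.1f z %.1f yawerr %.2f'%(u[0],u[1],s['tool_pos'][2],s['tcp_rot'][2]-(90-3.239)),'F',np.round(RU.T@s['ft_force'][:2],1),round(s['ft_force'][2],1),'gap',round(s['finger_gap'],1),'t',round(s['time'],1))
E
echo 'from h import *; unit()' > u.py
python3 -m pendant '[[0.47,-10,4,10,-2.3],[0.47,-10,4,25,0],[0.47,-10,4,25,0],[0.47,-10,4,25,0],[0.47,-10,4,25,0],[0.47,-10,4,25,0],[0.47,-10,5,25,0],[0.47,-7,4,25,0],[0.47,0,0,5,0],[0.47,0,0,0,0]]'
python3 -m pendant '[[0.47,0,0,0,0],[0.47,0,0,0,0]]'; python3 u.py
```

```text
time: 4.8
tool_pos: [546.7, -122.0, 121.6]
tcp_rot: [-179.9, -0.0, 86.8]
ft_force: [1.1, 0.1, 0.8]
finger_gap: 40.2
time: 5.0
tool_pos: [548.6, -123.0, 124.3]
tcp_rot: [179.8, 0.0, 86.8]
ft_force: [0.0, 0.1, -0.0]
finger_gap: 39.8
unit x -74.2 y -81.4 z 124.3 yawerr 0.06 F [0.  0.1] -0.0 gap 39.8 t 5.0
```

```bash
python3 -m pendant '[[0.47,0,10,0,0],[0.47,0,10,0,0],[0.47,0,5,0,0],[0.47,0,5,0,0],[0.47,0,5,0,0],[0.47,0,5,0,0],[0.47,0,4,0,0],[0.47,0,3,0,0],[0.47,0,0,0,0],[0.47,0,0,0,0]]'; python3 u.py
python3 -m pendant '[[0.47,0,1,0,0],[0.47,0,1,0,0],[0.47,0,0,0,0]]'; python3 u.py
python3 - <<'E'
from h import *
snap('scene','s3'); im=cv2.imread('pics/s3.png'); cv2.imwrite('pics/s3c.png',cv2.resize(im[190:310,215:405],(760,480),interpolation=3))
E
```

```text
time: 6.0
tool_pos: [594.7, -126.0, 122.2]
tcp_rot: [180.0, -0.0, 86.8]
ft_force: [0.3, -1.0, -1.0]
finger_gap: 40.1
unit x -28.0 y -81.7 z 122.2 yawerr 0.02 F [ 0.3 -1. ] -1.0 gap 40.1 t 6.0
time: 6.3
tool_pos: [596.3, -126.1, 122.3]
tcp_rot: [-180.0, -0.0, 86.8]
ft_force: [-2.8, 0.0, 1.8]
finger_gap: 40.5
unit x -26.4 y -81.7 z 122.3 yawerr 0.02 F [-2.8 -0.2] 1.8 gap 40.5 t 6.3
```

View pics/s3c.png

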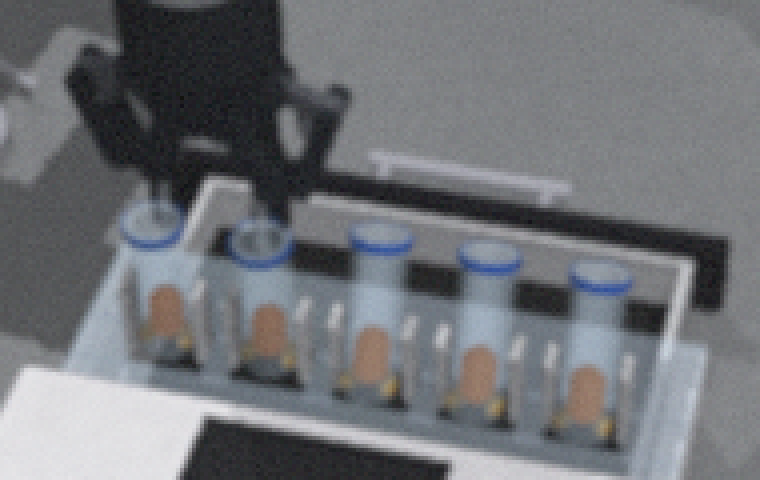

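Tubes 1 and 2 (left) are moving up. I'll push on gently until I feel the stop.

```bash
python3 -m pendant '[[0.47,0,1,0,0],[0.47,0,0,0,0],[0.47,0,0,0,0]]'; python3 u.py; python3 -m pendant '[[0.47,0,1,0,0],[0.47,0,0,0,0],[0.47,0,0,0,0]]'; python3 u.py; python3 -m pendant '[[0.47,0,1,0,0],[0.47,0,0,0,0],[0.47,0,0,0,0]]'; python3 u.py
```

```text
time: 6.65
tool_pos: [596.4, -126.1, 122.3]
tcp_rot: [-179.9, -0.0, 86.8]
ft_force: [-7.6, -0.3, 5.3]
finger_gap: 40.1
unit x -26.3 y -81.7 z 122.3 yawerr 0.02 F [-7.6 -0.7] 5.3 gap 40.1 t 6.7
time: 6.95
tool_pos: [596.4, -126.1, 122.3]
tcp_rot: [-179.8, -0.0, 86.8]
ft_force: [-13.0, 1.5, 9.6]
finger_gap: 40.1
unit x -26.3 y -81.7 z 122.3 yawerr 0.01 F [-13.    0.7] 9.6 gap 40.1 t 7.0
time: 7.25
tool_pos: [596.4, -126.1, 122.3]
tcp_rot: [-179.6, -0.0, 86.8]
ft_force: [-20.1, 1.6, 13.2]
finger_gap: 40.2
unit x -26.3 y -81.7 z 122.3 yawerr 0.01 F [-20.2   0.5] 13.2 gap 40.2 t 7.2
```

They're at their stop (contact at x=-26.3, stiffening). Next are pairs 3+4 and then 4+5.

```bash
python3 -m pendant '[[0.47,0,-15,0,0],[0.47,0,-20,0,0],[0.47,0,-15,0,0],[0.47,30,0,0,0],[0.47,30,0,0,0],[0.47,30,0,0,0],[0.47,18.5,0,0,0],[0.47,0,0,0,0],[0.47,0,10,0,0],[0.47,0,10,0,0]]'
python3 -m pendant '[[0.47,0,5,0,0],[0.47,0,5,0,0],[0.47,0,5,0,0],[0.47,0,5,0,0],[0.47,0,4,0,0],[0.47,0,3,0,0],[0.47,0,1,0,0],[0.47,0,1,0,0],[0.47,0,0,0,0],[0.47,0,0,0,0]]';python3 u.py
```

```text
time: 8.25
tool_pos: [576.5, -17.1, 122.5]
tcp_rot: [179.9, 0.0, 86.7]
ft_force: [0.0, 0.2, -0.1]
finger_gap: 40.2
time: 9.25
tool_pos: [602.5, -18.0, 122.1]
tcp_rot: [-179.7, 0.0, 86.8]
ft_force: [-14.4, -0.4, 10.0]
finger_gap: 40.0
unit x -26.3 y 26.5 z 122.1 yawerr 0.02 F [-14.3  -1.2] 10.0 gap 40.0 t 9.2
```

```bash
python3 -m pendant '[[0.47,0,-15,0,0],[0.47,0,-20,0,0],[0.47,0,-15,0,0],[0.47,30,0,0,0],[0.47,24.5,0,0,0],[0.47,0,0,0,0],[0.47,0,10,0,0],[0.47,0,10,0,0],[0.47,0,5,0,0],[0.47,0,5,0,0]]'
python3 -m pendant '[[0.47,0,5,0,0],[0.47,0,5,0,0],[0.47,0,4,0,0],[0.47,0,3,0,0],[0.47,0,1,0,0],[0.47,0,1,0,0],[0.47,0,1,0,0],[0.47,0,0,0,0],[0.47,0,0,0,0]]';python3 u.py
python3 -m pendant '[[0.47,0,-20,0,0],[0.47,0,-40,0,0],[0.47,0,-40,0,0],[0.47,-17,-5,-40,0],[0.47,-17,-5,-40,0],[0.47,-17,0,-40,0],[0.47,-17,0,-40,0],[0.47,-10,0,-20,0],[0.47,0,0,0,0],[0.47,0,0,0,0]]'
python3 -m pendant '[[1,0,0,0,0],[1,0,0,0,0],[1,0,0,0,0]]'
python3 - <<'E'
from h import *
unit(); p,im,d=snap('wrist','w4'); np.savez('/tmp/w4.npz',im=im,**p)
E
```

```text
time: 10.25
tool_pos: [588.0, 36.9, 122.1]
tcp_rot: [-179.9, 0.0, 86.7]
ft_force: [-3.6, -0.1, 1.8]
finger_gap: 40.1
time: 11.15
tool_pos: [605.6, 36.6, 122.3]
tcp_rot: [-179.8, 0.0, 86.8]
ft_force: [-13.1, 0.5, 8.8]
finger_gap: 40.1
unit x -26.3 y 81.2 z 122.3 yawerr 0.03 F [-13.1  -0.2] 8.8 gap 40.1 t 11.2
time: 12.15
tool_pos: [493.6, -35.3, 302.3]
tcp_rot: [179.9, -0.0, 86.7]
ft_force: [-0.6, 0.4, -0.5]
finger_gap: 40.3
time: 12.45
tool_pos: [492.9, -34.7, 301.0]
tcp_rot: [-179.9, -0.0, 86.8]
ft_force: [-0.2, -0.4, -0.5]
finger_gap: 81.4
unit x -134.8 y 3.7 z 301.0 yawerr 0.05 F [-0.1 -0.4] -0.5 gap 81.4 t 12.4
```

View pics/w4.png

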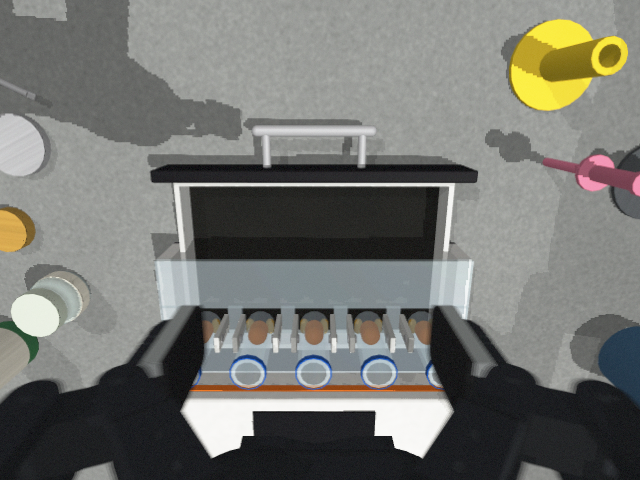

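All five rings are now in one line (row ~372), upright. Next I'll check that numerically and go to the rod for a near look.

```bash
python3 -m pendant '[[1,36,-5,0,0],[1,36,-5,0,0],[1,36,-5,0,0],[1,36,-5,0,0],[1,36,-5,0,0],[1,36,-5,0,0],[1,36,-5,0,0],[1,36,-5,20,0],[1,36,-3,20,0],[1,32,0,20,0]]'
python3 -m pendant '[[1,0,0,0,0],[1,0,0,0,0],[1,0,0,0,0]]'
python3 - <<'E'
from h import *
a=np.load('/tmp/w4.npz'); p={k:a[k] for k in a}; im=a['im']
hsv=cv2.cvtColor(im,cv2.COLOR_BGR2HSV); m=cv2.inRange(hsv,(100,90,60),(128,255,255)); ys,xs=np.nonzero(m)
for q in [[248,372],[314,372],[379,372]]:
    k=(abs(np.hypot(xs-q[0],ys-q[1])-18)<5); e=cv2.fitEllipse(np.c_[xs[k],ys[k]].astype(np.float32))
    X=at_z(p,[e[0]],151)[0]; print(np.round(RU.T@(X[:2]-U),1),np.round(e[1],1))
print(r.sense()['tool_pos'],r.sense()['tcp_rot'])
p,im,d=snap('wrist','w5'); np.savez('/tmp/w5.npz',im=im,**p)
hsv=cv2.cvtColor(im,cv2.COLOR_BGR2HSV)
m=cv2.inRange(hsv,(108,130,40),(125,255,255)); n,l,st,c=cv2.connectedComponentsWithStats(m)
for i in range(1,n):
    if st[i,4]>80: print(st[i],c[i])
E
```

```text
time: 13.5
tool_pos: [469.7, 324.7, 241.4]
tcp_rot: [180.0, -0.0, 86.8]
ft_force: [0.9, -0.3, 0.0]
finger_gap: 85.1
time: 13.8
tool_pos: [470.7, 322.3, 242.9]
tcp_rot: [180.0, -0.0, 86.8]
ft_force: [0.1, -0.4, 1.4]
finger_gap: 85.8
[ -0.9 -54.3] [32.6 35.8]
[-0.8 -0.3] [32.7 35.6]
[-0.8 53.7] [32.6 35.6]
[470.68302056 322.27595071 242.90726279] [ 1.79958785e+02 -1.98524174e-03  8.67694127e+01]
[311 259  22  29 470] [321.17234043 273.21489362]
[587 330  37  30 194] [598.94329897 338.57731959]
```

View pics/w5.png

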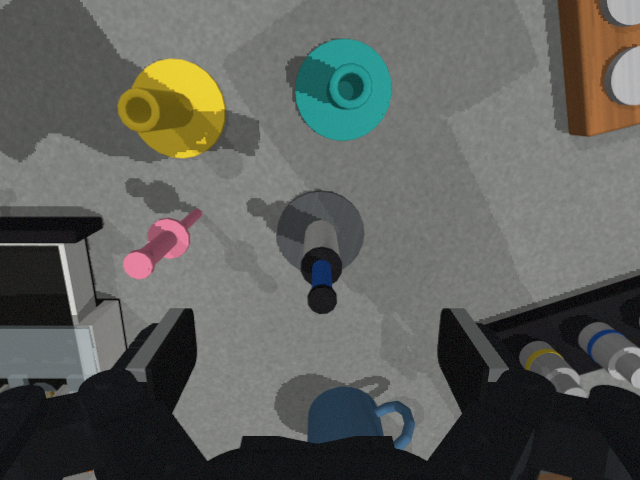

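The tubes are upright (rings at unit x=-0.9, y=∓54). The rod's cap is at (322,298), collar (321,266), foot (320,232).

```bash
python3 - <<'E'
from h import *
a=np.load('/tmp/w5.npz'); p={k:a[k] for k in a}
for n,q,z in [('cap',[322,298],149),('collar',[321,265.5],93),('foot',[320.5,231.5],6),('mug',[345,420],80),('pinkcap',[138,265],100)]: print(n,at_z(p,[q],z).round(1))
# height of the cap: triangulate w1 vs w5
T2=R.from_euler('xyz',r.sense()['tcp_rot'],degrees=True).as_matrix();pp=cam('wrist')
T=R.from_euler('xyz',[-179.957,0,84.48],degrees=True).as_matrix();q=dict(pp)
q['eye']=np.array([417.1,361.55,311.93])+T@(T2.T@(np.array(pp['eye'])-r.sense()['tool_pos'])); q['orientation']=T@T2.T@rot(pp)
def tri(u1,u2):
    A=[];b=[]
    M=np.zeros((3,3));v=np.zeros(3)
    for c,u in((q,u1),(p,u2)):
        d=rays(c,[u])[0]@rot(c).T; d/=np.linalg.norm(d); P=np.eye(3)-np.outer(d,d); M+=P; v+=P@np.array(c['eye'])
    return np.linalg.solve(M,v).round(1)
print('tri cap',tri([283,325],[322,298]),'collar',tri([287,293],[321,265.5]))
print(delta([511,323,240],86.76))
E
```

```text
cap [[511.1 322.3 149. ]]
collar [[511.1 322.2  93. ]]
foot [[510.1 322.6   6. ]]
mug [[665.1 335.4  80. ]]
pinkcap [[500.2 187.5 100. ]]
tri cap [514.3 322.4 143.2] collar [516.1 321.7  78. ]
[[3.2, 39.9, 3.4], np.float64(-0.03)]
```

```bash
python3 -m pendant '[[1,2.3,20,0,0],[1,0,20.3,0,0],[1,0,0,25,0],[1,0,0,30,0],[1,0,0,30,0],[1,0,0,30,0],[1,0,0,18,0],[1,0,0,10,0],[1,0,0,0,0],[1,0,0,0,0]]'; python3 u.py
python3 -m pendant '[[0,0,0,0,0],[0,0,0,0,0],[0,0,0,0,0],[0,0,0,0,0],[0,0,0,0,0],[0,0,0,0,0],[0,0,0,0,0],[0,0,0,0,0]]' 60; python3 u.py
```

```text
time: 14.85
tool_pos: [511.8, 322.7, 100.9]
tcp_rot: [179.9, -0.1, 86.7]
ft_force: [1.1, 0.4, 0.2]
finger_gap: 85.2
unit x -136.2 y 361.6 z 100.9 yawerr -0.02 F [1.1 0.5] 0.2 gap 85.2 t 14.8
time: 15.65
tool_pos: [510.8, 322.8, 99.5]
tcp_rot: [180.0, -0.0, 86.8]
ft_force: [-0.4, 0.1, 2.6]
finger_gap: 13.3
unit x -137.1 y 361.6 z 99.5 yawerr 0.02 F [-0.4  0.1] 2.6 gap 13.3 t 15.7
```

Gripped on the 14 mm handle. Now lift and carry to tube 5.

```bash
python3 -m pendant '[[0,0,0,-5,0],[0,0,0,-15,0],[0,0,0,-25,0],[0,0,0,-30,0],[0,0,0,-30,0],[0,0,0,-30,0],[0,0,0,-30,0],[0,0,0,-25,0],[0,0,0,0,0],[0,0,0,0,0]]'; python3 u.py
python3 -m pendant '[[0,-25,13,0,0],[0,-25,13,0,0],[0,-25,13,0,0],[0,-25,14,0,0],[0,-25,14,0,0],[0,-25,14,0,0],[0,-25,14,0,0],[0,-25,14,0,0],[0,-25,14,0,0],[0,-28,13,0,0]]'
python3 -m pendant '[[0,0,0,0,0],[0,0,0,0,0],[0,0,0,0,0]]'; python3 u.py
python3 - <<'E'
from h import *
p,im,d=snap('wrist','w6'); np.savez('/tmp/w6.npz',im=im,**p)
snap('scene','s6'); snap('side','d6')
a=cv2.imread('pics/s6.png')[120:320,230:450]; b=cv2.imread('pics/d6.png')[120:320,220:420]
cv2.imwrite('pics/c6.png',np.hstack([cv2.resize(a,(418,380),interpolation=3),cv2.resize(b,(380,380),interpolation=3)]))
E
```

```text
time: 16.65
tool_pos: [511.1, 322.9, 290.6]
tcp_rot: [179.9, -0.1, 86.8]
ft_force: [0.6, -0.4, -0.8]
finger_gap: 13.2
unit x -136.8 y 361.7 z 290.6 yawerr 0.02 F [ 0.7 -0.4] -0.8 gap 13.2 t 16.6
time: 17.65
tool_pos: [631.8, 61.6, 287.2]
tcp_rot: [-179.8, 0.0, 86.8]
ft_force: [0.2, -0.2, -0.5]
finger_gap: 13.1
time: 17.95
tool_pos: [631.6, 63.2, 288.3]
tcp_rot: [-179.9, -0.0, 86.8]
ft_force: [-0.1, 0.2, -0.5]
finger_gap: 13.0
unit x -1.8 y 109.3 z 288.3 yawerr 0.05 F [-0.1  0.2] -0.5 gap 13.0 t 17.9
```

View pics/c6.png

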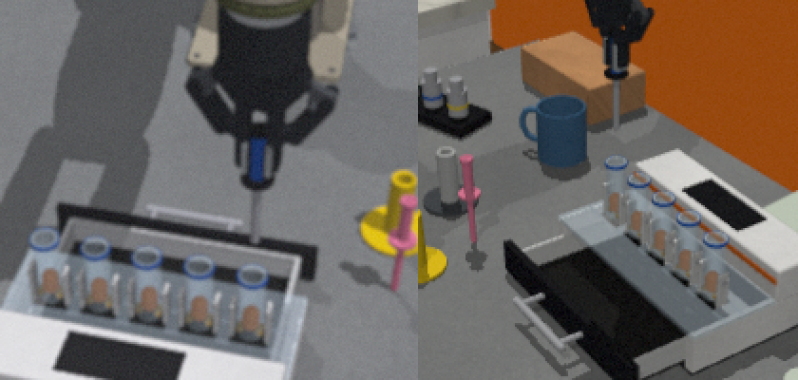

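View pics/w6.png

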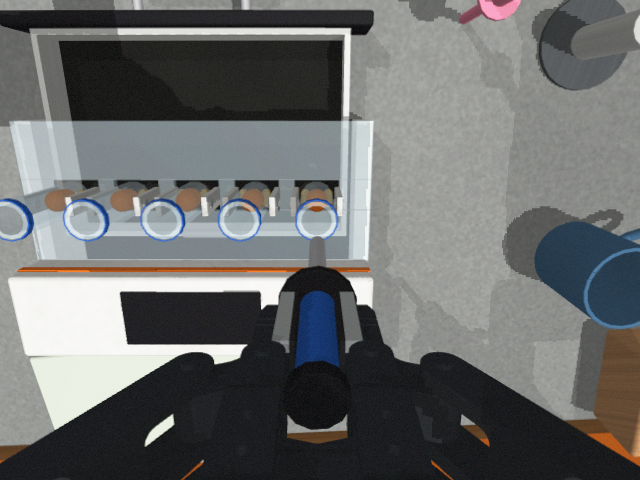

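The rod hangs vertically above tube 5's ring (tip at (317,240), ring at (318,219)). Now lower it into the tube.

```bash
python3 - <<'E'
from h import *
a=np.load('/tmp/w6.npz'); p={k:a[k] for k in a}
for q,z in [([317,241],198),([317,219],151)]: print(RU.T@(at_z(p,[q],z)[0][:2]-U))
E
python3 -m pendant '[[0,-1,1,10,0],[0,0,0,15,0],[0,0,0,15,0],[0,0,0,15,0],[0,0,0,15,0],[0,0,0,10,0],[0,0,0,5,0],[0,0,0,0,0],[0,0,0,0,0]]'; python3 u.py
```

```text
[ -0.35165656 108.52625443]
[ -1.48839804 108.55241196]
time: 19.0
tool_pos: [633.6, 61.4, 204.9]
tcp_rot: [179.9, -0.0, 86.8]
ft_force: [0.0, 0.1, -1.2]
finger_gap: 13.3
unit x 0.3 y 107.6 z 204.9 yawerr 0.02 F [0.  0.1] -1.2 gap 13.3 t 19.0
```

```bash
python3 -m pendant '[[0,0,0,4,0],[0,0,0,4,0],[0,0,0,4,0],[0,0,0,4,0],[0,0,0,0,0]]'; python3 u.py
python3 -m pendant '[[0,0,0,4,0],[0,0,0,4,0],[0,0,0,4,0],[0,0,0,3,0],[0,0,0,3,0],[0,0,0,0,0]]'; python3 u.py
python3 -m pendant '[[0,0,0,3,0],[0,0,0,2,0],[0,0,0,0,0]]'; python3 u.py
```

```text
time: 19.5
tool_pos: [632.8, 61.4, 187.4]
tcp_rot: [-179.9, 0.0, 86.8]
ft_force: [0.8, -0.6, -1.0]
finger_gap: 13.4
unit x -0.5 y 107.5 z 187.4 yawerr 0.02 F [ 0.8 -0.5] -1.0 gap 13.4 t 19.5
time: 20.1
tool_pos: [632.9, 61.4, 169.6]
tcp_rot: [-179.9, 0.0, 86.8]
ft_force: [0.8, -0.8, -0.2]
finger_gap: 13.4
unit x -0.4 y 107.5 z 169.6 yawerr 0.01 F [ 0.8 -0.7] -0.2 gap 13.4 t 20.1
time: 20.4
tool_pos: [632.8, 61.5, 164.5]
tcp_rot: [-179.9, -0.0, 86.8]
ft_force: [0.4, 0.2, -0.7]
finger_gap: 13.2
unit x -0.6 y 107.7 z 164.5 yawerr 0.02 F [0.3 0.2] -0.7 gap 13.2 t 20.4
```

```bash
python3 -m pendant '[[0,0,0,1,0],[0,0,0,1,0],[0,0,0,0,0]]'; python3 u.py
python3 - <<'E'
from h import *
snap('side','d7'); snap('scene','s7')
a=cv2.imread('pics/s7.png')[150:310,230:400]; b=cv2.imread('pics/d7.png')[170:330,250:420]
cv2.imwrite('pics/c7.png',np.hstack([cv2.resize(a,(400,376),interpolation=3),cv2.resize(b,(400,376),interpolation=3)]))
for n in('side','scene'): print(n,[(np.round(x['at']).tolist(),round(x['score'],2)) for x in optics.search_frame(n,'plug1')])
E
```

```text
time: 20.7
tool_pos: [633.2, 61.5, 163.1]
tcp_rot: [-180.0, -0.0, 86.8]
ft_force: [-0.1, 0.3, -0.5]
finger_gap: 13.1
unit x -0.2 y 107.6 z 163.1 yawerr 0.02 F [-0.1  0.3] -0.5 gap 13.1 t 20.7
side [([617.0, -54.0, 126.0], 0.25)]
scene []
```

View pics/c7.png

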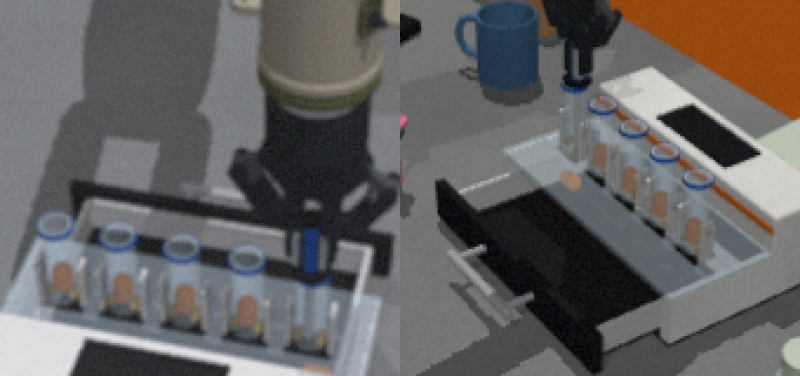

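Tube 5 is empty, and an orange plug shows below the clear deck (side crop (570,180), scene crop (317,370)). I'll check that it lies on the tray, retract, and do tube 4.

```bash
python3 - <<'E'
from h import *
for n,q in [('side',[322.3,246.5]),('scene',[364.7,307])]: print(RU.T@(at_z(cam(n),[q],19)[0][:2]-U))
E
python3 -m pendant '[[0,0,0,-20,0],[0,0,0,-25,0],[0,0,0,-25,0],[0,0,0,-25,0],[0,-25,0,0,0],[0,-29,0,0,0],[0,0,0,0,0],[0,0,0,0,0],[0,0,0,0,0]]'; python3 u.py
```

```text
[ -2.60232454 114.25494193]
[-10.8323552  116.68762607]
time: 21.8
tool_pos: [630.2, 8.1, 258.2]
tcp_rot: [-180.0, -0.0, 86.8]
ft_force: [0.3, 0.4, -1.7]
finger_gap: 13.3
unit x -0.1 y 54.2 z 258.2 yawerr 0.03 F [0.3 0.5] -1.7 gap 13.3 t 21.8
```

```bash
python3 -m pendant '[[0,0,0,10,0],[0,0,0,15,0],[0,0,0,15,0],[0,0,0,15,0],[0,0,0,8,0],[0,0,0,3,0],[0,0,0,3,0],[0,0,0,3,0],[0,0,0,3,0]]'; python3 u.py
python3 -m pendant '[[0,0,0,4,0],[0,0,0,4,0],[0,0,0,3,0],[0,0,0,3,0],[0,0,0,3,0],[0,0,0,2,0],[0,0,0,1,0],[0,0,0,0,0],[0,0,0,0,0]]'; python3 u.py
python3 -m pendant '[[0,0,0,-20,0],[0,0,0,-25,0],[0,0,0,-25,0],[0,0,0,-25,0],[0,0,0,0,0],[0,0,0,0,0],[0,0,0,0,0]]'; python3 u.py
python3 - <<'E'
from h import *
for n in('side','scene'):
    p,im,d=snap(n,n[1]+'8'); 
    hsv=cv2.cvtColor(im,cv2.COLOR_BGR2HSV)
    m=cv2.inRange(hsv,(4,70,90),(14,200,230)); m[:180]=0; m[330:]=0; m[:,:230]=0; m[:,430:]=0
    k,l,st,c=cv2.connectedComponentsWithStats(m)
    for i in range(1,k):
        if st[i,4]>12: print(n,st[i,4],c[i].round(),'z19',(RU.T@(at_z(p,[c[i]],19)[0][:2]-U)).round(),'z86',(RU.T@(at_z(p,[c[i]],86)[0][:2]-U)).round())
E
```

```text
time: 22.7
tool_pos: [630.9, 7.4, 184.2]
tcp_rot: [179.9, 0.0, 86.8]
ft_force: [0.3, 0.8, 1.6]
finger_gap: 12.9
unit x 0.7 y 53.5 z 184.2 yawerr 0.01 F [0.3 0.8] 1.6 gap 12.9 t 22.7
time: 23.6
tool_pos: [630.2, 7.5, 163.2]
tcp_rot: [-180.0, 0.0, 86.8]
ft_force: [0.3, 0.1, -0.2]
finger_gap: 13.0
unit x -0.1 y 53.6 z 163.2 yawerr 0.02 F [0.3 0.1] -0.2 gap 13.0 t 23.6
time: 24.3
tool_pos: [629.6, 7.5, 256.6]
tcp_rot: [-179.9, 0.0, 86.8]
ft_force: [-0.3, -0.6, -1.1]
finger_gap: 13.6
unit x -0.7 y 53.6 z 256.6 yawerr 0.02 F [-0.2 -0.6] -1.1 gap 13.6 t 24.3
side 42 [314. 182.] z19 [176. 436.] z86 [109. 329.]
side 81 [382. 200.] z19 [286. 223.] z86 [210. 133.]
side 14 [336. 213.] z19 [126. 236.] z86 [ 63. 146.]
side 25 [360. 231.] z19 [125. 119.] z86 [62. 38.]
side 28 [374. 242.] z19 [125.  56.] z86 [ 62. -21.]
side 47 [347. 246.] z19 [54. 80.] z86 [-4.  1.]
side 41 [322. 246.] z19 [ -2. 116.] z86 [-55.  35.]
side 64 [395. 258.] z19 [126. -35.] z86 [  62. -104.]
side 48 [360. 256.] z19 [54. 22.] z86 [ -3. -52.]
side 45 [328. 257.] z19 [-16.  65.] z86 [-68. -12.]
side 53 [374. 268.] z19 [ 55. -37.] z86 [  -3. -106.]
scene 65 [256. 268.] z19 [ -61. -134.] z86 [  -4. -107.]
scene 67 [282. 272.] z19 [-61. -75.] z86 [ -4. -53.]
scene 67 [308. 277.] z19 [-62. -17.] z86 [-5.  1.]
scene 35 [341. 298.] z19 [-21.  64.] z86 [33. 77.]
```

Plug 4 is in the tray too (both views agree near (-18,65)). On to tube 3.

```bash
cat > pl.py <<'E'
from h import *
unit()
for n in('side','scene'):
    p,im,d=snap(n,n+'_last'); hsv=cv2.cvtColor(im,cv2.COLOR_BGR2HSV)
    m=cv2.inRange(hsv,(4,70,90),(14,200,230)); k,l,st,c=cv2.connectedComponentsWithStats(m)
    for i in range(1,k):
        if st[i,4]<12: continue
        a,b=[(RU.T@(at_z(p,[c[i]],z)[0][:2]-U)).round() for z in(19,86)]
        if abs(b[0])<9 and abs(b[1])<120: print(n,'in tube?',b,st[i,4])
        elif -150<a[0]<30 and abs(a[1])<135: print(n,'tray?',a,st[i,4])
E
python3 -m pendant '[[0,-27,0.5,0,0],[0,-27,0,0,0],[0,0,0,0,0],[0,0,0,0,0],[0,0,0,10,0],[0,0,0,15,0],[0,0,0,15,0],[0,0,0,15,0],[0,0,0,8,0],[0,0,0,0,0]]'; python3 u.py
python3 -m pendant '[[0,0,0,4,0],[0,0,0,4,0],[0,0,0,4,0],[0,0,0,4,0],[0,0,0,3,0],[0,0,0,3,0],[0,0,0,3,0],[0,0,0,3,0],[0,0,0,3,0],[0,0,0,0,0]]'; python3 u.py
python3 -m pendant '[[0,0,0,-20,0],[0,0,0,-25,0],[0,0,0,-25,0],[0,0,0,-25,0],[0,0,0,0,0],[0,0,0,0,0],[0,0,0,0,0]]'; python3 pl.py
```

```text
time: 25.4
tool_pos: [626.5, -46.1, 192.8]
tcp_rot: [-179.8, -0.0, 86.8]
ft_force: [0.9, -0.4, -1.0]
finger_gap: 13.4
unit x -0.7 y -0.2 z 192.8 yawerr 0.03 F [ 0.9 -0.4] -1.0 gap 13.4 t 25.4
time: 26.4
tool_pos: [626.9, -46.4, 163.1]
tcp_rot: [-179.9, -0.0, 86.8]
ft_force: [-0.3, -0.0, -1.0]
finger_gap: 12.7
unit x -0.3 y -0.4 z 163.1 yawerr 0.02 F [-0.3 -0. ] -1.0 gap 12.7 t 26.4
time: 27.1
tool_pos: [627.0, -46.3, 257.5]
tcp_rot: [-179.9, -0.0, 86.8]
ft_force: [-0.2, -1.4, -1.2]
finger_gap: 13.4
unit x -0.3 y -0.4 z 257.5 yawerr 0.02 F [-0.1 -1.4] -1.2 gap 13.4 t 27.1
side tray? [ -1. 115.] 41
side in tube? [ -3. -52.] 48
side tray? [-16.  66.] 45
side in tube? [  -3. -106.] 53
side tray? [ -7. -15.] 43
scene in tube? [  -3. -107.] 68
scene in tube? [ -4. -53.] 65
scene tray? [-22.  64.] 31
```

Plug 3 is down. Tube 2:

```bash
python3 -m pendant '[[0,-27,0,0,0],[0,-27,0,0,0],[0,0,0,0,0],[0,0,0,0,0],[0,0,0,10,0],[0,0,0,15,0],[0,0,0,15,0],[0,0,0,15,0],[0,0,0,8,0],[0,0,0,0,0]]'; python3 u.py
python3 -m pendant '[[0,0,0,4,0],[0,0,0,4,0],[0,0,0,4,0],[0,0,0,4,0],[0,0,0,3,0],[0,0,0,3,0],[0,0,0,3,0],[0,0,0,3,0],[0,0,0,3,0],[0,0,0,0,0]]'; python3 u.py
python3 -m pendant '[[0,0,0,-20,0],[0,0,0,-25,0],[0,0,0,-25,0],[0,0,0,-25,0],[0,0,0,0,0],[0,0,0,0,0],[0,0,0,0,0]]'; python3 pl.py
```

```text
time: 28.2
tool_pos: [623.5, -99.9, 193.7]
tcp_rot: [-179.8, -0.0, 86.8]
ft_force: [-0.1, 0.2, -0.7]
finger_gap: 12.8
unit x -0.8 y -54.1 z 193.7 yawerr 0.03 F [-0.1  0.2] -0.7 gap 12.8 t 28.2
time: 29.2
tool_pos: [623.5, -100.1, 163.7]
tcp_rot: [-179.8, -0.0, 86.8]
ft_force: [-0.2, -0.3, -0.7]
finger_gap: 13.1
unit x -0.7 y -54.2 z 163.7 yawerr 0.02 F [-0.2 -0.3] -0.7 gap 13.1 t 29.2
time: 29.9
tool_pos: [623.8, -100.1, 258.3]
tcp_rot: [-179.8, -0.0, 86.8]
ft_force: [-0.6, 0.0, -1.1]
finger_gap: 12.9
unit x -0.4 y -54.3 z 258.3 yawerr 0.02 F [-0.6  0. ] -1.1 gap 12.9 t 29.9
side tray? [ -2. 116.] 42
side tray? [-16.  65.] 47
side in tube? [  -3. -106.] 55
side tray? [-12. -30.] 96
scene in tube? [  -4. -107.] 65
scene tray? [-14. -14.] 17
scene tray? [-21.  64.] 35
```

Plug 2 is down (the side blob doubled in size, lying next to plug 3). Tube 1:

```bash
python3 -m pendant '[[0,-27,0.5,0,0],[0,-27,0,0,0],[0,0,0,0,0],[0,0,0,0,0],[0,0,0,10,0],[0,0,0,15,0],[0,0,0,15,0],[0,0,0,15,0],[0,0,0,8,0],[0,0,0,0,0]]'; python3 u.py
python3 -m pendant '[[0,0,0,4,0],[0,0,0,4,0],[0,0,0,4,0],[0,0,0,4,0],[0,0,0,3,0],[0,0,0,3,0],[0,0,0,3,0],[0,0,0,3,0],[0,0,0,3.5,0],[0,0,0,0,0]]'; python3 u.py
python3 -m pendant '[[0,0,0,-20,0],[0,0,0,-25,0],[0,0,0,-25,0],[0,0,0,-35,0],[0,0,0,-20,0],[0,0,0,0,0],[0,0,0,0,0],[0,0,0,0,0]]'; python3 pl.py; python3 - <<'E'
from h import *
a=cv2.imread('pics/scene_last.png')[130:310,210:400]; b=cv2.imread('pics/side_last.png')[170:330,250:420]
cv2.imwrite('pics/c9.png',np.hstack([cv2.resize(a,(400,376),interpolation=3),cv2.resize(b,(400,376),interpolation=3)]))
E
```

```text
time: 31.0
tool_pos: [620.9, -153.7, 194.7]
tcp_rot: [-179.8, -0.1, 86.8]
ft_force: [0.6, -0.3, -0.8]
finger_gap: 13.1
unit x -0.2 y -107.9 z 194.7 yawerr 0.03 F [ 0.6 -0.3] -0.8 gap 13.1 t 31.0
time: 32.0
tool_pos: [621.2, -154.0, 164.3]
tcp_rot: [-179.8, -0.0, 86.8]
ft_force: [0.5, 0.0, -1.6]
finger_gap: 13.4
unit x 0.0 y -108.2 z 164.3 yawerr 0.02 F [0.5 0.1] -1.6 gap 13.4 t 32.0
time: 32.8
tool_pos: [621.3, -154.0, 288.4]
tcp_rot: [-179.8, -0.1, 86.8]
ft_force: [-0.6, -0.5, -0.5]
finger_gap: 13.0
unit x 0.1 y -108.2 z 288.4 yawerr 0.02 F [-0.5 -0.6] -0.5 gap 13.0 t 32.8
side tray? [ -2. 116.] 40
side tray? [-16.  65.] 45
side tray? [-12. -31.] 97
side tray? [-19. -99.] 47
scene tray? [ -22. -103.] 19
scene tray? [-14. -13.] 14
scene tray? [-21.  64.] 32
```

View pics/c9.png

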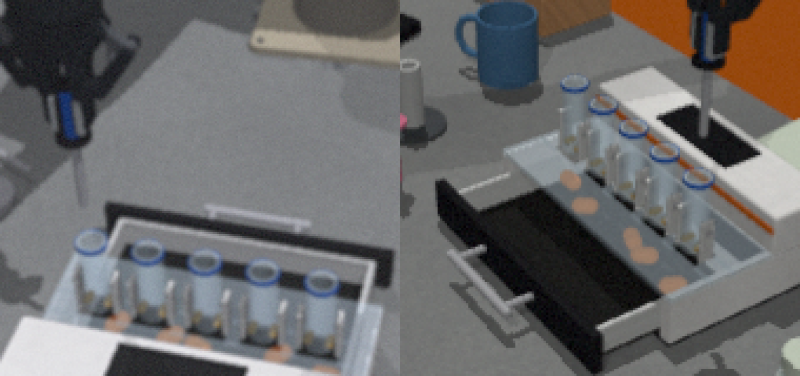

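All five tubes are empty, and five plugs lie in the tray. Now take the rod back and look at the stand first.

```bash
python3 -m pendant '[[0,15,-20,0,0],[0,30,-25,0,0],[0,40,-25,0,0],[0,40,-25,0,0],[0,40,-25,0,0],[0,40,-20,0,0],[0,40,-20,0,0],[0,40,-10,0,0],[0,40,-10,0,0],[0,40,-10,0,0]]'
python3 -m pendant '[[0,40,-8,0,0],[0,35,0,0,0],[0,26,0,0,0],[0,0,0,0,0],[0,0,0,0,0],[0,0,0,0,0]]'
python3 - <<'E'
from h import *
unit(); print(r.sense()['tool_pos'])
p,im,d=snap('wrist','w10'); np.savez('/tmp/w10.npz',im=im,**p)
print([(np.round(x['at']).tolist(),round(x['score'],2)) for x in optics.search_frame('wrist','rod_stand')])
E
```

```text
time: 33.9
tool_pos: [451.8, 222.2, 289.9]
tcp_rot: [-179.9, 0.0, 86.8]
ft_force: [0.2, -0.1, -1.7]
finger_gap: 13.3
time: 34.5
tool_pos: [450.5, 321.2, 290.2]
tcp_rot: [-180.0, 0.1, 86.7]
ft_force: [0.3, -0.2, -1.3]
finger_gap: 13.1
unit x -197.2 y 356.6 z 290.2 yawerr -0.02 F [ 0.3 -0.2] -1.3 gap 13.1 t 34.5
[450.5145672  321.18459606 290.1626227 ]
[([540.0, 288.0, 8.0], 0.98), ([380.0, 351.0, 5.0], 0.9), ([388.0, 214.0, 10.0], 0.8)]
```

View pics/w10.png

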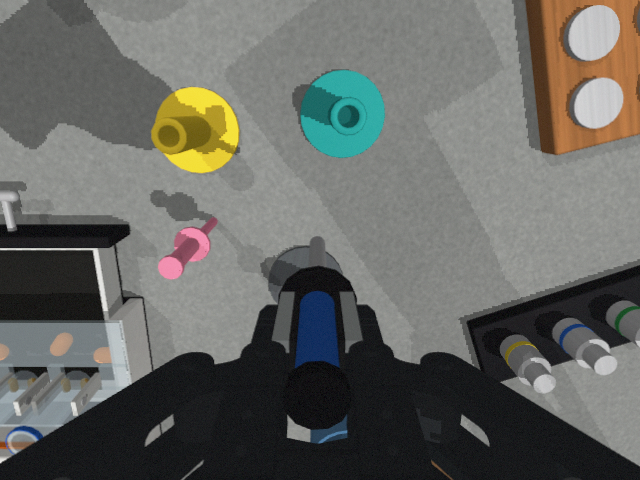

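The stand has been knocked and now shows partly hidden at ~(300,275), near (545,290). I'll step sideways to see it clear of the rod.

```bash
python3 -m pendant '[[0,30,-5,0,0],[0,40,-5,0,0],[0,25,0,0,0],[0,0,0,0,0],[0,0,0,0,0],[0,0,0,0,0]]'
python3 - <<'E'
from h import *
unit(); print(r.sense()['tool_pos'])
p,im,d=snap('wrist','w11'); np.savez('/tmp/w11.npz',im=im,**p)
cv2.imwrite('pics/w11c.png',cv2.resize(im[150:350,90:340],(750,600),interpolation=3))
print([(np.round(x['at']).tolist(),round(x['score'],2)) for x in optics.search_frame('wrist','rod_stand')])
E
```

```text
time: 35.2
tool_pos: [446.3, 416.3, 290.9]
tcp_rot: [180.0, 0.0, 86.7]
ft_force: [-0.1, 0.1, -1.0]
finger_gap: 13.1
unit x -206.7 y 451.3 z 290.9 yawerr -0.05 F [-0.1  0.1] -1.0 gap 13.1 t 35.2
[446.34767578 416.27273244 290.90994992]
[([551.0, 310.0, 7.0], 0.96), ([377.0, 359.0, 3.0], 0.88), ([389.0, 215.0, 7.0], 0.7)]
```

View pics/w11c.png

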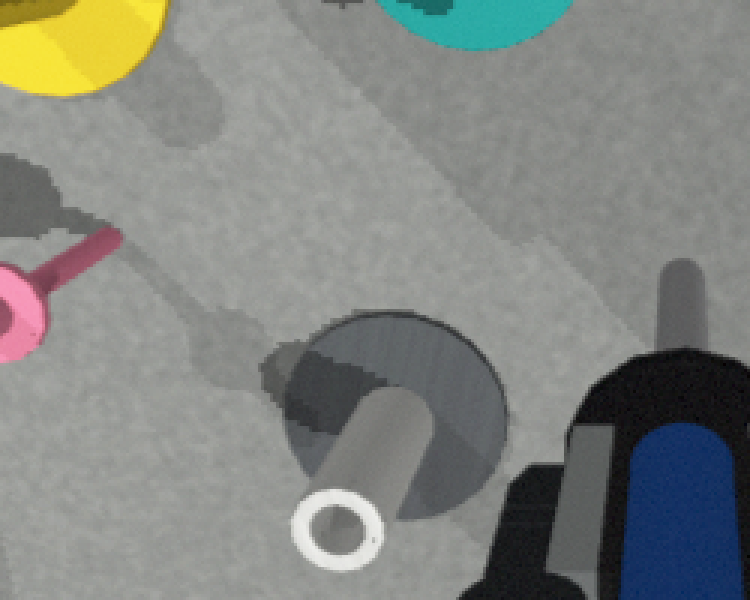

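Clear view: rim centre at crop (338,530), foot centre (397,415).

```bash
python3 - <<'E'
from h import *
a=np.load('/tmp/w11.npz'); p={k:a[k] for k in a}; im=a['im']
m=((im.min(2)>190)*255).astype(np.uint8); m[:,:180]=0;m[:,225:]=0;m[:305]=0;m[345:]=0
e=cv2.fitEllipse(cv2.findNonZero(m)); print(e)
rim=at_z(p,[e[0]],88)[0]; print('rim',rim,'foot',at_z(p,[[222.2,288.2]],6)[0])
# held rod: tip px vs prediction (tip 80+11.5 under TCP)
s=r.sense()['tool_pos']; print('tip pred px',proj(p,[s-[0,0,91.5]]), 'collar ctr px', proj(p,[s-[0,0,11.5]]))
print('to above rim',delta([rim[0],rim[1],290],86.76))
E
```

```text
((202.05429077148438, 326.2512512207031), (22.934627532958984, 26.77335548400879), 106.11883544921875)
rim [561.42579495 300.98704544  88.        ] foot [559.71135918 302.17620663   6.        ]
tip pred px [[318.51667937 237.89646319]] collar ctr px [[319.17853853 296.44225158]]
to above rim [[-108.6, 121.5, 1.2], np.float64(-0.06)]
```

```bash
python3 -m pendant '[[0,-20,20,0,0],[0,-30,30,0,0],[0,-30,35,0,0],[0,-20,26.5,10,0],[0,-8.5,10,20,0],[0,0,0,10,0],[0,0,0,0,0],[0,0,0,0,0],[0,0,0,0,0]]'
python3 - <<'E'
from h import *
print(delta([561.2,301.2,200],86.76)); unit()
p,im,d=snap('wrist'); 
print('pred rim px',proj(p,[[561.2,301.2,88]]))
for n in('scene','side'):
    p,im,d=snap(n,n+'_ins'); s=r.sense()['tool_pos']; print(n,'rod tip',proj(p,[s-[0,0,91.5]]).round(1),'rim',proj(p,[[561.2,301.2,88]]).round(1))
a=cv2.imread('pics/scene_ins.png');b=cv2.imread('pics/side_ins.png')
P=[proj(cam(n),[[561.2,301.2,110]])[0].astype(int) for n in('scene','side')]
cv2.imwrite('pics/c12.png',np.hstack([cv2.resize(i[y-40:y+40,x-40:x+40],(400,400),interpolation=3) for i,(x,y) in zip((a,b),P)]))
E
```

```text
time: 36.2
tool_pos: [560.9, 303.5, 252.3]
tcp_rot: [179.9, -0.1, 86.9]
ft_force: [0.7, 0.1, -0.5]
finger_gap: 13.2
[[-2.3, 0.4, 52.3], np.float64(0.1)]
unit x -86.0 y 345.1 z 252.3 yawerr 0.10 F [0.7 0.1] -0.5 gap 13.2 t 36.2
pred rim px [[314.87116846 209.44724378]]
scene rod tip [[495.2 251.8]] rim [[487.1 277.6]]
side rod tip [[251.1 174. ]] rim [[253.3 197.2]]
```

View pics/c12.png

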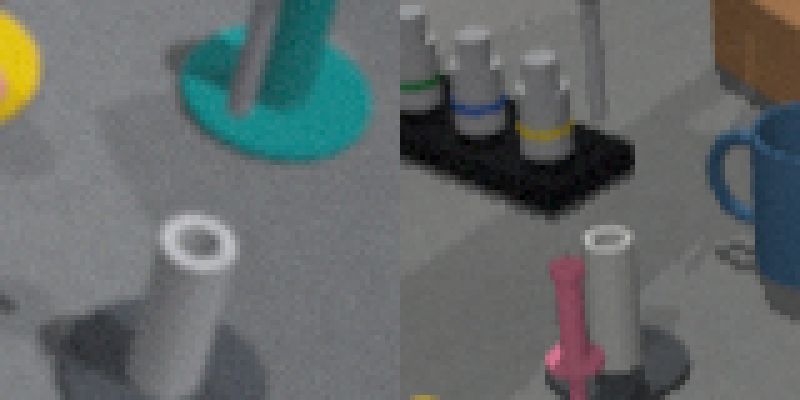

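```bash
python3 - <<'E'
from h import *
s=r.sense()['tool_pos']; print(s)
for n,rim,tip in(('scene',(199,242),(242,112)),('side',(608,240),(598,115))):
    p=cam(n); P=proj(p,[[561.2,301.2,110]])[0].astype(int)
    f=lambda q:[P[0]-40+((q[0]%400)+.5)/5-.5,P[1]-40+(q[1]+.5)/5-.5]
    print(n,'rim',at_z(p,[f(rim)],88)[0].round(1),'tip px',np.round(f(tip),1),'at',at_z(p,[f(tip)],s[2]-91.5+3)[0].round(1))
E
```

```text
[561.09393928 303.22776371 252.01070748]
scene rim [559.1 303.7  88. ] tip px [497. 251.] at [561.3 306.1 163.5]
side rim [559.8 299.1  88. ] tip px [251.2 172.6] at [562.7 304.9 163.5]
```

```bash
python3 -m pendant '[[0,-3,-1.3,0,0],[0,0,0,20,0],[0,0,0,20,0],[0,0,0,20,0],[0,0,0,10,0],[0,0,0,5,0],[0,0,0,5,0],[0,0,0,0,0],[0,0,0,0,0]]'; python3 u.py
python3 -m pendant '[[0,0,0,4,0],[0,0,0,4,0],[0,0,0,4,0],[0,0,0,0,0]]'; python3 u.py
```

```text
time: 37.25
tool_pos: [560.2, 299.6, 171.7]
tcp_rot: [179.9, -0.0, 86.8]
ft_force: [-0.2, -0.7, -0.4]
finger_gap: 13.3
unit x -86.5 y 341.2 z 171.7 yawerr 0.02 F [-0.2 -0.7] -0.4 gap 13.3 t 37.2
time: 37.65
tool_pos: [559.2, 299.2, 157.7]
tcp_rot: [-179.9, 0.0, 86.8]
ft_force: [0.0, -0.7, -1.0]
finger_gap: 12.9
unit x -87.5 y 340.8 z 157.7 yawerr 0.01 F [ 0.  -0.7] -1.0 gap 12.9 t 37.6
```

```bash
python3 -m pendant '[[0,0,0,10,0],[0,0,0,10,0],[0,0,0,10,0],[0,0,0,10,0],[0,0,0,8,0],[0,0,0,4,0],[0,0,0,0,0],[0,0,0,0,0]]'; python3 u.py
python3 -m pendant '[[0,0,0,2,0],[0,0,0,2,0],[0,0,0,1,0],[0,0,0,0,0],[0,0,0,0,0]]'; python3 u.py
```

```text
time: 38.45
tool_pos: [559.9, 299.5, 107.1]
tcp_rot: [180.0, -0.0, 86.8]
ft_force: [0.1, 0.1, 0.1]
finger_gap: 12.9
unit x -86.8 y 341.1 z 107.1 yawerr 0.02 F [0.1 0.1] 0.1 gap 12.9 t 38.5
time: 38.95
tool_pos: [559.7, 299.4, 101.8]
tcp_rot: [-180.0, 0.0, 86.8]
ft_force: [-0.7, 0.5, -1.0]
finger_gap: 13.0
unit x -87.0 y 341.0 z 101.8 yawerr 0.02 F [-0.7  0.4] -1.0 gap 13.0 t 39.0
```

```bash
python3 -m pendant '[[0,0,0,1,0],[0,0,0,0.7,0],[0,0,0,0,0],[0,0,0,0,0]]'; python3 u.py
python3 -m pendant '[[0.2,0,0,0,0],[0.3,0,0,0,0],[0.5,0,0,0,0],[0.7,0,0,0,0],[0.7,0,0,0,0],[0.7,0,0,0,0],[0.7,0,0,0,0]]'; python3 u.py
python3 -m pendant '[[0.7,0,0,-10,0],[0.7,0,0,-20,0],[0.7,0,0,-30,0],[0.7,0,0,-40,0],[0.7,0,0,-40,0],[0.7,0,0,-40,0],[0.7,-5,-30,0,0],[0.7,-5,-30,0,0],[0.7,0,0,0,0],[0.7,0,0,0,0]]'
python3 - <<'E'
from h import *
unit(); snap('wrist','w13')
for q in('push_rod','rod_stand'): print(q,[(np.round(x['at']).tolist(),round(x['score'],2)) for x in optics.search_frame('wrist',q)])
p=cam('wrist'); print('cap',proj(p,[[560,300,149]]),'foot',proj(p,[[560,302,6]]))
im=np.load('/tmp/wrist.npz')['im']; hsv=cv2.cvtColor(im,cv2.COLOR_BGR2HSV)
k,l,st,c=cv2.connectedComponentsWithStats(cv2.inRange(hsv,(108,130,40),(125,255,255)))
for i in range(1,k):
    if st[i,4]>80: print(st[i],c[i])
E
```

```text
time: 39.35
tool_pos: [559.7, 299.4, 100.0]
tcp_rot: [-180.0, 0.0, 86.8]
ft_force: [-0.1, -0.5, -0.2]
finger_gap: 12.8
unit x -87.0 y 341.0 z 100.0 yawerr 0.02 F [-0.1 -0.5] -0.2 gap 12.8 t 39.4
time: 40.05
tool_pos: [559.7, 299.4, 100.1]
tcp_rot: [-180.0, 0.0, 86.8]
ft_force: [-0.8, -0.4, 0.0]
finger_gap: 59.8
unit x -87.0 y 341.1 z 100.1 yawerr 0.02 F [-0.8 -0.5] 0.0 gap 59.8 t 40.0
time: 41.05
tool_pos: [499.1, 292.9, 281.2]
tcp_rot: [179.9, -0.0, 86.8]
ft_force: [0.5, 0.4, -0.0]
finger_gap: 60.2
unit x -147.1 y 331.1 z 281.2 yawerr 0.05 F [0.5 0.4] -0.0 gap 60.2 t 41.0
push_rod [([560.0, 300.0, 110.0], 0.88), ([479.0, 214.0, 88.0], 0.81)]
rod_stand [([548.0, 302.0, 8.0], 0.94), ([385.0, 349.0, 7.0], 0.65), ([392.0, 213.0, 10.0], 0.57)]
cap [[332.6221146  299.43158479]] foot [[329.57881196 239.64157338]]
[320 266  18  26 383] [328.26370757 278.10443864]
[596 284  34  31 167] [606.19161677 293.48502994]
[ 15 382  37  20 155] [ 35.61290323 386.78709677]
```

The rod stands in its stand again (same 110 mm mid-height as at the start). Now I'll lean the tubes back, pulling in pairs from behind. First get to x=+42, y=81.

```bash
python3 -m pendant '[[0.47,-20,10,0,0],[0.47,-28,20,0,0],[0.47,-28,22,0,0],[0.47,-29,22,0,0],[0.47,-29,23,0,0],[0.47,-29,23,0,0],[0.47,-29,23,0,0],[0.47,-29,23,0,0],[0.47,-29,23,0,0],[0.47,0,0,0,0]]'
python3 -m pendant '[[0.47,0,0,20,0],[0.47,0,0,30,0],[0.47,0,0,30,0],[0.47,0,0,0,0],[0.47,0,0,0,0]]'; python3 u.py
```

```text
time: 42.2
tool_pos: [675.9, 27.6, 278.5]
tcp_rot: [-179.9, 0.1, 86.5]
ft_force: [0.7, 0.3, -0.9]
finger_gap: 40.0
time: 42.7
tool_pos: [673.6, 32.7, 199.8]
tcp_rot: [-179.9, -0.0, 86.8]
ft_force: [0.7, 0.1, 1.1]
finger_gap: 40.5
unit x 41.8 y 81.2 z 199.8 yawerr 0.02 F [0.7 0.1] 1.1 gap 40.5 t 42.7
```

```bash
python3 -m pendant '[[0.47,0,0,20,0],[0.47,0,0,25,0],[0.47,0,0,20,0],[0.47,0,0,10,0],[0.47,0,0,0,0],[0.47,0,-6,0,0],[0.47,0,-5,0,0],[0.47,0,-5,0,0],[0.47,0,-4,0,0],[0.47,0,0,0,0]]'; python3 u.py
python3 -m pendant '[[0.47,0,-3,0,0],[0.47,0,-3,0,0],[0.47,0,-2,0,0],[0.47,0,0,0,0]]'; python3 u.py
python3 -m pendant '[[0.47,0,-1,0,0],[0.47,0,-1,0,0],[0.47,0,0,0,0]]'; python3 u.py
```

```text
time: 43.7
tool_pos: [653.8, 33.8, 125.9]
tcp_rot: [179.9, -0.0, 86.8]
ft_force: [-0.2, -0.4, -0.8]
finger_gap: 40.2
unit x 22.0 y 81.2 z 125.9 yawerr 0.02 F [-0.1 -0.4] -0.8 gap 40.2 t 43.7
time: 44.1
tool_pos: [646.4, 34.1, 125.9]
tcp_rot: [179.9, -0.0, 86.8]
ft_force: [3.2, -0.0, 4.0]
finger_gap: 40.4
unit x 14.5 y 81.0 z 125.9 yawerr 0.02 F [3.2 0.1] 4.0 gap 40.4 t 44.1
time: 44.4
tool_pos: [643.9, 34.3, 125.1]
tcp_rot: [-180.0, 0.0, 86.8]
ft_force: [3.2, -0.8, 4.3]
finger_gap: 40.2
unit x 12.1 y 81.1 z 125.1 yawerr 0.02 F [ 3.2 -0.6] 4.3 gap 40.2 t 44.4
```

```bash
for i in 1; do :; done; python3 -m pendant '[[0.47,0,-1,0,0],[0.47,0,-1,0,0],[0.47,0,0,0,0]]'; python3 u.py
python3 -m pendant '[[0.47,0,-1,0,0],[0.47,0,0,0,0],[0.47,0,0,0,0]]'; python3 u.py
python3 -m pendant '[[0.47,0,-1,0,0],[0.47,0,0,0,0],[0.47,0,0,0,0]]'; python3 u.py
```

```text
time: 44.7
tool_pos: [641.8, 34.4, 125.1]
tcp_rot: [-180.0, 0.0, 86.8]
ft_force: [3.4, 0.2, 5.3]
finger_gap: 40.4
unit x 10.0 y 81.0 z 125.1 yawerr 0.02 F [3.4 0.4] 5.3 gap 40.4 t 44.7
time: 45.0
tool_pos: [640.8, 34.4, 125.0]
tcp_rot: [-180.0, 0.0, 86.8]
ft_force: [3.5, -1.0, 4.5]
finger_gap: 40.5
unit x 9.0 y 81.1 z 125.0 yawerr 0.02 F [ 3.5 -0.8] 4.5 gap 40.5 t 45.0
time: 45.3
tool_pos: [640.1, 34.5, 125.1]
tcp_rot: [180.0, 0.0, 86.8]
ft_force: [5.1, -0.0, 3.7]
finger_gap: 39.7
unit x 8.3 y 81.1 z 125.1 yawerr 0.02 F [5.  0.2] 3.7 gap 39.7 t 45.3
```

```bash
python3 -m pendant '[[0.47,0,-1,0,0],[0.47,0,0,0,0],[0.47,0,0,0,0]]'; python3 u.py
python3 -m pendant '[[0.47,0,-1,0,0],[0.47,0,0,0,0],[0.47,0,0,0,0]]'; python3 u.py
python3 - <<'E'
from h import *
p,im,d=snap('scene'); hsv=cv2.cvtColor(im,cv2.COLOR_BGR2HSV)
m=cv2.inRange(hsv,(105,110,80),(125,255,255)); k,l,st,c=cv2.connectedComponentsWithStats(cv2.dilate(m,np.ones((3,3))))
for y in(-108,-54,0,54,108):
    print(y,[proj(p,[[*(U+RU@[x,y]),z]])[0].round().tolist() for x,z in((-22.4,146.2),(0,151))])
for i in range(1,k):
    if st[i,4]>20 and 200<st[i,0]<400: print(st[i,:2]+st[i,2:4]/2,st[i])
E
```

```text
time: 45.6
tool_pos: [640.0, 34.5, 125.2]
tcp_rot: [179.9, -0.0, 86.8]
ft_force: [8.9, -0.1, 1.2]
finger_gap: 40.0
unit x 8.1 y 81.0 z 125.2 yawerr 0.01 F [8.9 0.4] 1.2 gap 40.0 t 45.6
time: 45.9
tool_pos: [639.8, 34.5, 125.3]
tcp_rot: [179.8, -0.0, 86.8]
ft_force: [13.6, -0.4, -1.5]
finger_gap: 40.4
unit x 8.0 y 81.1 z 125.3 yawerr 0.01 F [13.6  0.4] -1.5 gap 40.4 t 45.9
-108 [[256.0, 240.0], [251.0, 246.0]]
-54 [[282.0, 244.0], [278.0, 251.0]]
0 [[309.0, 249.0], [305.0, 256.0]]
54 [[336.0, 254.0], [333.0, 261.0]]
108 [[364.0, 259.0], [361.0, 266.0]]
[344.5  61.5] [338  50  13  23 222]
[254. 250.] [247 247  14   6  55]
[280.  254.5] [271 251  18   7  79]
[341. 257.] [337 255   8   4  27]
[307.5 259.5] [299 256  17   7  67]
```

The stop was felt at x=8.0. Now pairs 3+4, then 1+2.

```bash
python3 -m pendant '[[0.47,0,15,0,0],[0.47,0,21,0,0],[0.47,-27,0,0,0],[0.47,-27,0,0,0],[0.47,0,0,0,0],[0.47,0,-10,0,0],[0.47,0,-5,0,0],[0.47,0,-5,0,0],[0.47,0,-4,0,0],[0.47,0,-3,0,0]]'
python3 -m pendant '[[0.47,0,-2,0,0],[0.47,0,-2,0,0],[0.47,0,-2,0,0],[0.47,0,-1,0,0],[0.47,0,-1,0,0],[0.47,0,-1,0,0],[0.47,0,0,0,0],[0.47,0,0,0,0]]'; python3 u.py
python3 -m pendant '[[0.47,0,15,0,0],[0.47,0,21,0,0],[0.47,-27,0,0,0],[0.47,-27,0,0,0],[0.47,-27,0,0,0],[0.47,-27,0,0,0],[0.47,0,0,0,0],[0.47,0,-10,0,0],[0.47,0,-5,0,0],[0.47,0,-5,0,0]]'
python3 -m pendant '[[0.47,0,-4,0,0],[0.47,0,-3,0,0],[0.47,0,-2,0,0],[0.47,0,-2,0,0],[0.47,0,-2,0,0],[0.47,0,-1,0,0],[0.47,0,-1,0,0],[0.47,0,-1,0,0],[0.47,0,0,0,0],[0.47,0,0,0,0]]'; python3 u.py
```

```text
time: 46.95
tool_pos: [644.2, -19.4, 125.7]
tcp_rot: [179.9, -0.0, 86.8]
ft_force: [2.2, -0.7, 3.0]
finger_gap: 40.3
time: 47.75
tool_pos: [636.7, -19.4, 125.6]
tcp_rot: [179.8, -0.0, 86.8]
ft_force: [10.8, 0.7, -1.0]
finger_gap: 39.9
unit x 8.0 y 27.0 z 125.6 yawerr 0.01 F [10.7  1.3] -1.0 gap 39.9 t 47.8
time: 48.75
tool_pos: [644.3, -127.4, 124.6]
tcp_rot: [-180.0, -0.0, 86.8]
ft_force: [4.2, -0.1, 3.2]
finger_gap: 40.2
time: 49.75
tool_pos: [630.5, -127.2, 126.0]
tcp_rot: [179.8, 0.0, 86.8]
ft_force: [10.2, 1.6, 1.9]
finger_gap: 40.6
unit x 7.8 y -80.9 z 126.0 yawerr 0.03 F [10.1  2.2] 1.9 gap 40.6 t 49.8
```

All pairs stopped at x≈8.0. Now up and to a hover in front, where I'll check the tubes numerically before closing the drawer.

```bash
python3 -m pendant '[[0.47,0,15,0,0],[0.47,0,20,0,0],[0.47,0,0,-30,0],[0.47,0,0,-40,0],[0.47,0,0,-40,0],[0.47,0,0,-40,0],[0.47,0,0,-30,0],[0.47,0,0,0,0]]'
python3 -m pendant '[[0.47,9,-15,0,0],[0.47,9,-20,0,0],[0.47,9,-20,0,0],[0.47,9,-20,0,0],[0.47,9,-20,0,0],[0.47,9,-20,0,0],[0.47,9,-20,0,0],[0.47,9,-15,0,0],[0.47,9,0,0,0]]'
python3 -m pendant '[[1,0,0,0,0],[1,0,0,0,0],[1,0,0,0,0]]'; cat > ck.py <<'E'
from h import *
unit(); p,im,d=snap('wrist','wlast')
hsv=cv2.cvtColor(im,cv2.COLOR_BGR2HSV); m=cv2.inRange(hsv,(100,90,60),(128,255,255)); ys,xs=np.nonzero(m)
for y in(-108,-54,0,54,108):
    q=proj(p,[[*(U+RU@[-22.4,y]),146.2]])[0]
    k=(abs(np.hypot(xs-q[0],ys-q[1])-18)<6)
    if k.sum()<20: print(y,'not seen',k.sum()); continue
    e=cv2.fitEllipse(np.c_[xs[k],ys[k]].astype(np.float32)); print(y,(RU.T@(at_z(p,[e[0]],146.2)[0][:2]-U)).round(1),np.round(e[1],1),k.sum())
E
python3 ck.py
```

```text
time: 50.55
tool_pos: [664.9, -129.8, 311.0]
tcp_rot: [179.6, 0.1, 86.8]
ft_force: [0.0, 0.1, 1.2]
finger_gap: 40.3
time: 51.45
tool_pos: [516.5, -39.4, 303.7]
tcp_rot: [-179.8, 0.0, 86.8]
ft_force: [0.9, -0.9, 0.4]
finger_gap: 40.4
time: 51.75
tool_pos: [518.9, -40.1, 304.5]
tcp_rot: [-179.9, 0.0, 86.8]
ft_force: [0.8, 0.1, 0.0]
finger_gap: 81.3
unit x -108.6 y -0.3 z 304.5 yawerr 0.01 F [0.8 0.2] 0.0 gap 81.3 t 51.8
-108 [ -22.2 -108.5] [36.2 38.5] 129
-54 [-22.5 -54.3] [36.1 37.2] 195
0 [-22.5  -0.2] [36.  36.9] 189
54 [-22.5  53.8] [36.  37.1] 179
108 [-22.5 107.7] [36.1 37.5] 82
```

All five tubes lean fully back (-22.4 expected). Now the drawer: shut the fingers, go in front of the handle and push.

```bash
python3 -m pendant '[[0,0,-20,0,0],[0,0,-30,0,0],[0,0,-35,0,0],[0,0,-31,0,0],[0,0,0,30,0],[0,0,0,40,0],[0,0,0,40,0],[0,0,0,40,0],[0,0,0,40,0],[0,0,0,40,0]]'
python3 -m pendant '[[0,0,0,30,0],[0,0,0,16,0],[0,0,0,6,0],[0,0,0,0,0],[0,0,0,0,0]]'; python3 u.py
python3 -m pendant '[[0,0,5,0,0],[0,0,5,0,0],[0,0,5,0,0],[0,0,5,0,0],[0,0,5,0,0],[0,0,5,0,0],[0,0,0,0,0]]'; python3 u.py
```

```text
time: 52.8
tool_pos: [402.9, -33.6, 73.7]
tcp_rot: [180.0, 0.0, 86.8]
ft_force: [-0.2, -0.5, 0.4]
finger_gap: 0.0
time: 53.3
tool_pos: [403.7, -33.6, 24.1]
tcp_rot: [179.9, 0.0, 86.8]
ft_force: [-0.1, -1.2, -0.0]
finger_gap: 0.2
unit x -223.9 y -0.3 z 24.1 yawerr 0.01 F [-0.  -1.2] -0.0 gap 0.2 t 53.3
time: 54.0
tool_pos: [433.5, -35.0, 23.2]
tcp_rot: [180.0, 0.0, 86.8]
ft_force: [-1.3, 0.1, 0.7]
finger_gap: -0.1
unit x -194.0 y -0.0 z 23.2 yawerr 0.02 F [-1.3  0. ] 0.7 gap -0.1 t 54.0
```

```bash
python3 -m pendant '[[0,0,5,0,0],[0,0,5,0,0],[0,0,5,0,0],[0,0,5,0,0],[0,0,5,0,0],[0,0,5,0,0],[0,0,5,0,0],[0,0,5,0,0],[0,0,5,0,0],[0,0,5,0,0]]'; python3 u.py
python3 -m pendant '[[0,0,4,0,0],[0,0,3,0,0],[0,0,3,0,0],[0,0,2,0,0],[0,0,2,0,0],[0,0,0,0,0]]'; python3 u.py
python3 -m pendant '[[0,0,2,0,0],[0,0,2,0,0],[0,0,0,0,0]]'; python3 u.py
```

```text
time: 55.0
tool_pos: [483.1, -37.8, 23.1]
tcp_rot: [180.0, 0.0, 86.8]
ft_force: [-1.6, -0.0, -0.6]
finger_gap: -0.2
unit x -144.4 y 0.0 z 23.1 yawerr 0.02 F [-1.6 -0.1] -0.6 gap -0.2 t 55.0
time: 55.6
tool_pos: [497.1, -38.6, 23.2]
tcp_rot: [180.0, 0.0, 86.8]
ft_force: [-0.2, -0.8, 0.3]
finger_gap: 0.2
unit x -130.4 y -0.0 z 23.2 yawerr 0.02 F [-0.2 -0.9] 0.3 gap 0.2 t 55.6
time: 55.9
tool_pos: [497.4, -38.5, 22.4]
tcp_rot: [-179.6, -0.0, 86.8]
ft_force: [-17.3, 1.6, 11.7]
finger_gap: -0.5
unit x -130.0 y 0.1 z 22.4 yawerr 0.03 F [-17.4   0.6] 11.7 gap -0.5 t 55.9
```

The drawer met a hard stop at x=-130 after the detent (force fell to 0, then 17 N). I'll back off, rise and look at the panel gap.

```bash
python3 -m pendant '[[0,0,-3,0,0],[0,0,-20,0,0],[0,0,-20,0,0],[0,0,0,-30,0],[0,0,0,-40,0],[0,0,0,-40,0],[0,0,0,-40,0],[0,0,0,-40,0],[0,0,0,-40,0],[0,0,0,-40,0]]'
python3 -m pendant '[[1,0,12,0,0],[1,0,20,0,0],[1,0,20,0,0],[1,0,15,0,0],[1,0,0,0,0],[1,0,0,0,0],[1,0,0,0,0]]'
python3 ck.py; python3 pl.py
python3 - <<'E'
from h import *
p=cam('wrist'); 
for x,y,z in[(-65,157,61),(-65,0,61),(-65,0,53),(-75,0,53),(-114,0,30)]: print(x,y,z,proj(p,[[*(U+RU@[x,y]),z]])[0].round(1))
a=cv2.imread('pics/wlast.png')[:330,100:540]; b=cv2.imread('pics/side_last.png')[130:350,200:430]
cv2.imwrite('pics/c14.png',np.hstack([cv2.resize(a,(440,330)),cv2.resize(b,(345,330),interpolation=3)]))
E
```

```text
time: 56.9
tool_pos: [458.0, -36.4, 295.4]
tcp_rot: [179.9, 0.0, 86.8]
ft_force: [0.2, -0.0, -0.2]
finger_gap: 0.2
time: 57.6
tool_pos: [524.2, -40.1, 293.3]
tcp_rot: [180.0, 0.0, 86.8]
ft_force: [-0.3, -0.6, 0.4]
finger_gap: 85.5
unit x -103.2 y 0.1 z 293.3 yawerr 0.02 F [-0.3 -0.6] 0.4 gap 85.5 t 57.6
-108 [ -22.7 -108.3] [37.2 39.1] 158
-54 [-22.6 -54.3] [37.4 38.4] 206
0 [-22.5  -0.2] [37.3 38.2] 184
54 [-22.5  53.8] [37.4 38.6] 209
108 [-22.8 107.8] [36.7 38.8] 152
unit x -103.2 y 0.0 z 293.4 yawerr 0.02 F [-0.3  0.4] -0.7 gap 85.3 t 57.6
-65 157 61 [484.  231.6]
-65 0 61 [317.8 231.7]
-65 0 53 [317.8 229.4]
-75 0 53 [317.8 219.3]
-114 0 30 [317.7 174.8]
```

View pics/c14.png

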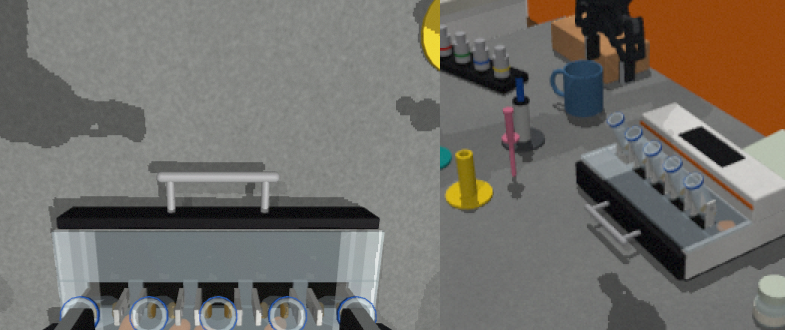

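The drawer panel sits flush with the unit's front (rear edge at row ~229, expected 229–232), and the tubes are back. The side view shows the blue rod upright in its stand. The arm is clear, so I'm handing in.

```bash
python3 -c "
from bench import hand_in; print(hand_in())"
```

```text
the job is handed in; nothing more can be done
None
```

The job is done and handed in at about 58 s of the 210 s allowed. All five tubes held a plug. I tipped them upright in pairs, pushed each plug out with the blue push rod, returned the rod to its stand, leaned the tubes back, and pushed the drawer home.

**Last checks:**
- **Plugs:** before the drawer was closed, all five tubes were empty and five plugs lay in the tray. With the drawer shut they are mostly hidden under the unit, so I could not count them again.
- **Tubes:** all five mouths read x of -22.5 to -22.8 mm in the unit's frame, against -22.4 mm expected for fully back.
- **Drawer:** it stopped hard at 17 N after passing the detent, and the panel looks flush with the unit's front. The start distance was not measured exactly: the handle moved about 75 mm, which leaves it about 112–114 mm in front of the unit's origin.
- **Rod:** it stands upright in its stand with the collar on the rim.
- **Grip:** it held throughout. I saw no slackening and the rod did not slip.
- **Bystanders:** I touched none of the discs, the jar or the look-alikes. I did not measure their positions again at the end.

**Stand moved:** the rod stand was knocked about 5 cm during the run, while the robot was away from it, from about (511, 322) to (560, 301). I put the rod back into it there and did not move the stand back.

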